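# Snap the backs into the analyser's sample cups

## Robot

A 6-joint arm with a two-finger parallel gripper is mounted at the origin on the work surface. World frame = base frame: x ahead of the robot, y to its left, z up, the work surface at z = 0. Lengths are in mm, angles in rad, forces in N, time in s.
With the tool pointing down it reaches from about 250 to 775 mm from the base axis. Payload 8.9 kg.
Tool frame: the origin (TCP) lies between the finger pads; the fingertips stand 8 mm ahead of it and the grasp point (between the pads) lies 11 mm behind it (finger_overhang is the distance from the TCP to the fingertips, in mm); z points along the fingers, y is the direction in which the jaws open and shut (so a half turn about z gives the same grasp; the last joint's range is limited). The gripper opens to 85 mm and grips with 20 to 120 N. Pads are 22 mm wide; open, the fingers measure 114 mm over their backs; the gripper's body (76 mm by 85 mm) begins 54 mm behind the grasp point. The pads swing forward as they close: fully open they stand 13 mm farther back than shut.
Start: joints at [1.204, 0.291, -0.153, 1.127, 0, 1.431], TCP at [118.557, 511.437, 239.305] pointing down, gripper open.
Joint ranges: [-2.52, 2.52], [-0.91, 1.74], [-1.3, 1.37], [-1.96, 2.02], [-1.52, 1.47], [-3.14, 3.14]. Speed limits (rad/s): [2.22, 2.22, 2.79, 3.14, 3.14, 3.14].

## Interface

Orientations are given as a rotation vector (axis times angle).
In Python, from bench import * gives the robot as it stands.
- The arm moves only by the tool move_arm, never from a script. Its argument "steps" is one flat list of numbers, 5 for each row, row after row: the shift along the tool's x, y, z in mm, then the turn about the tool's z in degrees, then the closure, from 0 (fully open) to 1 (shut). In form: [tx, ty, tz, roll, jaw, tx, ty, tz, roll, jaw, ...]. A call has 1 to 10 rows; each row shifts and turns the pose as measured when the row begins, along the tool's axes as they then stand; what a row does not reach is not made up. A row lasts 1/8 s, in which the tool goes at most 62.5 mm and 10.7 degrees, less where a joint would pass 70% of its speed; a pose out of reach is approached as far as the arm can. A call with a gripper value outside its range is refused whole. The fingers move at their own pace and stop on an object; "squeeze" is the grip in N (left out, the last holds). Time passes only in rows, so rows that do not move let the fingers close. It gives the time, the measured TCP pose, the force and the opening at its end, in the units of the state.
- sense(): the state, without advancing time (a new reading comes with each control period).
- read_camera(name): name is "side" or "top"; returns a dict with "pixels" (420x560x3 uint8, red, green, blue), "z_map" (420x560 float32, mm along the optical axis (not along the pixel's ray), 0 where there is no reading), "intrinsics" (3x3 intrinsics, pixels), "dist_coeffs" ([k1, k2, p1, p2, k3] as OpenCV has them; the pictures are not rectified), "rvec" (rotation vector, rad) and "tvec" (3), from world to camera coordinates, as OpenCV has them. Camera axes: x right, y down, z forward; pixel columns grow to the right and rows downward; lengths in mm; the calibration is good to about 2 mm. A picture is of the moment at which its call begins.
- finish_job(): hands the job in, once; it reports no verdict.
Trained networks look in the newest picture that a camera, given by its name, has taken for a name from the list of things; names that differ only in an ending like _2 or _b are one class to them, and where a whole thing is asked for, a point or a joint stands for the part that bears it (a point fixed in the world has none). Each returns a list of dicts, best first, with "conf" (0 to 1); they miss things now and then, are a little off and sometimes report something else, mostly with a low value. They report only what shows in the picture. A call takes as long as a camera call.
- boxes_of(target, camera): "uv" ([column, row] in pixels, amid what is visible of it).
- tip_of(target, camera): "uv" ([column, row] in pixels: a listed point, or the origin of a listed thing).
The state is a dict: "t": time; "joint_positions": joint angles; "dq": joint speeds; "joint_torque": joint torques, N m; "eef_pos": TCP position; "tcp_rot": TCP orientation; "wrist_force": force on the tool from outside, world axes, zero at the start; "wrist_torque": the same for the moment, N m; "finger_gap": opening from 0.0 (shut) to 1.0 (fully open).
Only numpy, scipy, OpenCV 4.12 (cv2) and the standard library are available. Lean on these libraries where they do the work, as an engineer would, in place of code of your own. Each camera call takes 0.05 s, during which the arm holds its last target. There are 200 camera calls.

## Task

The filled sample cups on the mat (three or four of them) have to be closed for the analyser: take a full-size snap-in back from the parts bin for each cup, lay it in the cup's mouth, and press it straight down with the hand press, not with the fingers, until it snaps fully home. Then stand the press upright on its pad again; the parts that are not needed stay in the bin, the cups stay upright on the bench, and the bottles and the beaker are not to be disturbed.

Things in the scene. Friction and masses are not known exactly. Their poses are not given: they have to be found in the camera images.
- cup_1: aluminium sample cup, 84 mm wide, 30 high, loose. Origin: centre of underside, z up. Recess 64 mm wide, floor at z = 16 mm. Three sprung balls in its wall stand 4.5 mm in at z = 23 mm: a back laid in the mouth rests level on them, its origin at about z = 26 mm; 10 to 20 N straight down drives it past them and they snap into its groove: home, origin at z = 16 mm. May be absent.
- cup_2: aluminium sample cup, 84 mm wide, 30 high, loose. Origin: centre of underside, z up. Recess 64 mm wide, floor at z = 16 mm. Three sprung balls in its wall stand 4.5 mm in at z = 23 mm: a back laid in the mouth rests level on them, its origin at about z = 26 mm; 10 to 20 N straight down drives it past them and they snap into its groove: home, origin at z = 16 mm. May be absent.
- cup_3: aluminium sample cup, 84 mm wide, 30 high, loose. Origin: centre of underside, z up. Recess 64 mm wide, floor at z = 16 mm. Three sprung balls in its wall stand 4.5 mm in at z = 23 mm: a back laid in the mouth rests level on them, its origin at about z = 26 mm; 10 to 20 N straight down drives it past them and they snap into its groove: home, origin at z = 16 mm. May be absent.
- cup_4: aluminium sample cup, 84 mm wide, 30 high, loose. Origin: centre of underside, z up. Recess 64 mm wide, floor at z = 16 mm. Three sprung balls in its wall stand 4.5 mm in at z = 23 mm: a back laid in the mouth rests level on them, its origin at about z = 26 mm; 10 to 20 N straight down drives it past them and they snap into its groove: home, origin at z = 16 mm. May be absent.
- back_1: full-size snap-in back: white disc 61 mm wide, 15 thick, lower edge bevelled, groove round the edge; on top across its middle a finger tab 30 long (body x), 12 thick (body y), from z = 15 to 40 mm. Origin: centre of underside, z up. 75 g. Starts in the bin, tab up. Any full-size back fits any cup; spare ones stay in the bin.
- back_2: full-size snap-in back: white disc 61 mm wide, 15 thick, lower edge bevelled, groove round the edge; on top across its middle a finger tab 30 long (body x), 12 thick (body y), from z = 15 to 40 mm. Origin: centre of underside, z up. 75 g. Starts in the bin, tab up. Any full-size back fits any cup; spare ones stay in the bin.
- back_3: full-size snap-in back: white disc 61 mm wide, 15 thick, lower edge bevelled, groove round the edge; on top across its middle a finger tab 30 long (body x), 12 thick (body y), from z = 15 to 40 mm. Origin: centre of underside, z up. 75 g. Starts in the bin, tab up. Any full-size back fits any cup; spare ones stay in the bin.
- back_4: full-size snap-in back: white disc 61 mm wide, 15 thick, lower edge bevelled, groove round the edge; on top across its middle a finger tab 30 long (body x), 12 thick (body y), from z = 15 to 40 mm. Origin: centre of underside, z up. 75 g. Starts in the bin, tab up. Any full-size back fits any cup; spare ones stay in the bin.
- small_back_1: small snap-in back for another cup size, same shape and white plastic but 44 mm across (tab 22 x 12 x 25 mm); too small for these cups, belongs in the bin. Origin: centre of its underside.
- small_back_2: small snap-in back for another cup size, same shape and white plastic but 44 mm across (tab 22 x 12 x 25 mm); too small for these cups, belongs in the bin. Origin: centre of its underside.
- window_1: spare cup window: flat round glass in an aluminium rim, 60 mm across, 8 mm thick, no tab, lying in the bin; not needed here, belongs in the bin. Origin: centre of its underside.
- window_2: spare cup window: flat round glass in an aluminium rim, 60 mm across, 8 mm thick, no tab, lying in the bin; not needed here, belongs in the bin. Origin: centre of its underside.
- bin: blue plastic parts bin, fixed, 220 (x) by 310 (y) mm and 45 mm high outside, walls and floor 5 mm. Origin: centre of its underside.
- prep_mat: thin grey mat lying flat on the bench, 270 (x) by 300 (y) mm, flush with the bench (the cups' undersides are at height 0). Origin: its centre.
- press_pad: thin black square pad, 120 by 120 mm, flush with the bench (its surface is at height 0), fixed: where the hand press stands. Origin: its centre.
- press: hand press, 110 mm tall, 280 g, stands on its foot: a black bell 58 mm wide, 28 deep, open below (hole 42 mm wide) so that it passes over a back's tab and its rim bears on the disc; metal plate up to z = 38 mm; round upright grip 28 mm thick from z = 38 to 110 mm. Origin: centre of the foot's underside, z up along the grip.
- bottle_1: bystander: white plastic tablet bottle, 52 mm across, 85 mm high. Origin: centre of its underside.
- bottle_2: bystander: white plastic tablet bottle, 52 mm across, 85 mm high. Origin: centre of its underside.
- beaker: bystander: glass beaker, 68 mm across, 85 mm high. Origin: centre of its underside.

How it is judged:
By the outcome, as a careful person would: the job done as asked, in the order asked, and still so for the second after the job is handed in, with the robot touching nothing.
Of cup_1, cup_2, cup_3, cup_4 only 3 to 4 are there at a start; the rules pass over those that are not, and their reading is None.
At some moment in a run one of cup_1, cup_2, cup_3, cup_4, press may be knocked a few centimetres aside while the robot is not near it.
It also fails if it takes over 210 s, if anything falls off the work surface, if the arm or the gripper's body presses on something with over 40 N, if the wrist force passes 120 N, or if a joint passes its speed limit or range.

## Working session

There is one attempt and no reset: what is moved stays moved. The work goes in short steps, Python scripts to look and compute and a tool call to move; the robot and the scene stay as the last step left them, time stands still between calls to the robot, and variables do not carry over. Pictures are saved under pics/ and viewed, on a budget of 14 in all, crops included, one or two more only if the job needs it, and the job is handed in when it is done.

Besides the shell and the picture viewer there is one more tool, called by a JSON object that holds its "api" and its "payload". move_arm: Moves the arm, as the interface text tells. Its arguments: {"type":"object","properties":{"steps":{"type":"array"},"squeeze":{"type":"number"}},"required":["steps"]}

```bash
ls; mkdir -p pics
cat > h.py <<'E'
from bench import *
import numpy as np, cv2
def cam(n,save=None):
    c=read_camera(n)
    if save: cv2.imwrite('pics/'+save,c['pixels'][:,:,::-1])
    return c
def world(c,uv,z=None):
    """world point of pixel: at plane height z, or by depth"""
    R=cv2.Rodrigues(np.array(c['rvec'],float))[0];t=np.array(c['tvec'],float).ravel()
    K=np.array(c['intrinsics'],float);d=np.array(c['dist_coeffs'],float)
    p=cv2.undistortPoints(np.array(uv,float).reshape(-1,1,2),K,d).reshape(-1,2)
    r=np.c_[p,np.ones(len(p))]
    o=-R.T@t; rw=r@R
    if z is None:
        uvi=np.round(np.array(uv).reshape(-1,2)).astype(int)
        s=c['z_map'][uvi[:,1],uvi[:,0]][:,None]
    else: s=((z-o[2])/rw[:,2])[:,None]
    return o+s*rw
def cloud(c):
    h,w=c['z_map'].shape
    v,u=np.mgrid[:h,:w]
    P=world(c,np.c_[u.ravel(),v.ravel()]); P[c['z_map'].ravel()==0]=np.nan
    return P.reshape(h,w,3)
E
python3 - <<'E'
from h import *
s=sense();print({k:np.round(v,3) for k,v in s.items()})
for n in('top','side'):
    c=cam(n,n+'0.png');R=cv2.Rodrigues(np.array(c['rvec']))[0];print(n,-R.T@np.array(c['tvec']).ravel(),R[2])
    for k in ('cup_1','back_1','small_back_1','window_1','press','press_pad','bin','bottle_1','beaker','prep_mat'):
        for f in (tip_of,):
            for d in f(k,n):
                if d['conf']>.2: print(k,np.round(d['uv']),round(d['conf'],2),np.round(world(c,d['uv'],0)[0]),np.round(world(c,d['uv'])[0]))
E
```

```text
pics
{'t': np.float64(0.0), 'joint_positions': array([ 1.204,  0.291, -0.154,  1.127,  0.   ,  1.432]), 'dq': array([ 0.001, -0.002,  0.001,  0.   ,  0.001,  0.001]), 'joint_torque': array([ 0.0000e+00, -5.3715e+01,  3.3137e+01,  1.6000e-02, -0.0000e+00,
        0.0000e+00]), 'eef_pos': array([118.386, 511.037, 238.723]), 'tcp_rot': array([-3.570e-01, -3.121e+00,  2.000e-03]), 'wrist_force': array([-0.118, -0.114, -0.41 ]), 'wrist_torque': array([-0.011, -0.007,  0.017]), 'finger_gap': np.float64(0.997)}
top [503.27871484  -6.98290774 973.30195895] [ 0.11462318  0.01140256 -0.9933436 ]
cup_1 [148. 276.] 0.98 [451. 320.   0.] [452. 315.  16.]
cup_1 [201. 282.] 0.83 [437. 190.   0.] [438. 187.  17.]
cup_1 [373. 231.] 0.73 [ 552. -225.    0.] [ 551. -220.   19.]
cup_1 [217. 226.] 0.64 [571. 152.   0.] [570. 150.  14.]
cup_1 [145. 231.] 0.6 [561. 329.   0.] [560. 323.  16.]
cup_1 [344. 222.] 0.26 [ 574. -155.    0.] [ 572. -152.   20.]
back_1 [376. 229.] 0.69 [ 557. -231.    0.] [ 555. -221.   44.]
back_1 [347. 274.] 0.66 [ 451. -159.    0.] [ 453. -152.   45.]
back_1 [406. 222.] 0.64 [ 
[... 1792 characters left out ...]
 451. -298.   20.]
window_1 [263. 291.] 0.85 [ 488. -209.    0.] [ 484. -218.   14.]
window_1 [324. 330.] 0.85 [ 562. -370.    0.] [ 556. -379.   17.]
press [244. 230.] 0.92 [534.   1.   0.] [519. -36.  41.]
press [189. 193.] 0.57 [454. 217.   0.] [447. 193.  22.]
press [205. 181.] 0.47 [517. 248.   0.] [516. 243.   5.]
press_pad [239. 228.] 0.83 [525.  14.  -0.] [510. -25.  43.]
press_pad [315. 302.] 0.71 [ 584. -295.    0.] [ 570. -314.   33.]
bin [286. 303.] 0.62 [ 521. -265.   -0.] [ 518. -271.    9.]
bottle_1 [315. 208.] 0.61 [754. -14.   0.] [734. -44.  33.]
bottle_1 [314. 303.] 0.57 [ 580. -296.    0.] [ 568. -312.   28.]
beaker [342. 227.] 0.78 [ 779. -113.    0.] [ 761. -136.   29.]
```

```bash
cat >> h.py <<'E'
def tabs(P):
    """raised blobs in bin: centre, long-axis angle, size"""
    m=((P[...,2]>33)&(P[...,2]<60)&(P[...,0]>410)&(P[...,0]<606)&(P[...,1]<-112)&(P[...,1]>-396)).astype(np.uint8)
    n,l=cv2.connectedComponents(m)
    for i in range(1,n):
        q=P[l==i]
        if len(q)<15: continue
        (cx,cy),(w,h),a=cv2.minAreaRect(q[:,:2].astype(np.float32))
        if w<h: a+=90
        print('tab',np.round([cx,cy,q[:,2].max()],1),'size',np.round([max(w,h),min(w,h)]),'long axis deg',round((a+90)%180-90,1),len(q))
def rims(P):
    """cup rims near z=30"""
    m=((P[...,2]>24)&(P[...,2]<36)&(P[...,1]>60)&(P[...,0]>360)&(P[...,0]<680)).astype(np.uint8)
    m=cv2.morphologyEx(m,cv2.MORPH_CLOSE,np.ones((3,3)))
    n,l=cv2.connectedComponents(m)
    for i in range(1,n):
        q=P[(l==i)&(P[...,2]>24)]
        if len(q)<60: continue
        (cx,cy),(w,h),a=cv2.minAreaRect(q[:,:2].astype(np.float32))
        print('rim',np.round([cx,cy,np.median(q[:,2])],1),'size',np.round([w,h]),len(q))
def pressat(P):
    m=(P[...,2]>95)&(P[...,2]<120)&(abs(P[...,1]+5)<130)&(abs(P[...,0]-520)<110)
    q=P[m]
    if len(q): print('press',np.round(np.median(q,0),1),np.round((q.max(0)+q.min(0))/2,1),np.round(np.ptp(q,axis=0)),len(q))
E
python3 - <<'E'
from h import *
c=cam('top');P=cloud(c);tabs(P);rims(P);pressat(P)
im=c['pixels'][120:330,90:460,::-1]
cv2.imwrite('pics/a.png',cv2.resize(im,None,fx=2.1,fy=2.1,interpolation=2))
E
```

```text
tab [ 570.4 -156.5   46.5] size [30. 12.] long axis deg -31.8 70
tab [ 567.1 -301.1   47.8] size [27. 12.] long axis deg -72.7 69
tab [ 561.  -227.7   47.5] size [28. 12.] long axis deg -0.8 64
tab [ 475.8 -366.6   46.4] size [21. 12.] long axis deg -0.6 59
tab [ 446.1 -113.7   47.3] size [70.  3.] long axis deg -1.0 38
tab [ 454.5 -153.9   48.2] size [31. 12.] long axis deg 56.0 75
tab [ 451.6 -297.8   47.8] size [22. 13.] long axis deg -42.4 61
rim [568.9 153.4  28.7] size [79. 80.] 375
rim [562.3 333.5  28.9] size [77. 83.] 378
rim [462.3 321.9  29. ] size [82. 80.] 399
rim [434.  188.8  29. ] size [82. 79.] 402
press [526.6 -11.3 108.6] [526.7 -11.4 104.6] [26. 26. 18.] 132
```

View pics/a.png

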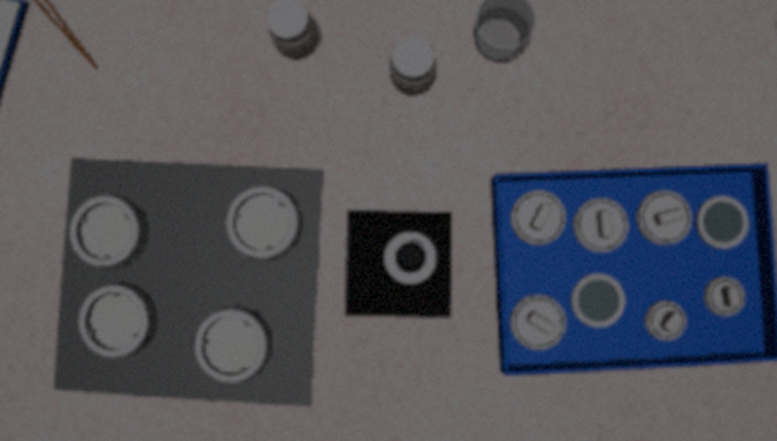

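```bash
cat >> h.py <<'E'
from scipy.optimize import least_squares
def avg(n='top',k=5):
    cs=[read_camera(n) for _ in range(k)]
    c=cs[-1]; Z=np.array([x['z_map'] for x in cs]);Z[Z==0]=np.nan
    c['z_map']=np.nan_to_num(np.nanmedian(Z,0)); c['pixels']=np.mean([x['pixels'] for x in cs],0).astype(np.uint8)
    return c
def circ(c,P,xy,zlo,zhi,zp,r,rad):
    """outer outline of the points with zlo<z<zhi near xy -> circle of radius r at height zp"""
    m=(P[...,2]>zlo)&(P[...,2]<zhi)&(np.hypot(P[...,0]-xy[0],P[...,1]-xy[1])<rad)
    ct=max(cv2.findContours(cv2.morphologyEx(m.astype(np.uint8),cv2.MORPH_CLOSE,np.ones((3,3))),cv2.RETR_EXTERNAL,cv2.CHAIN_APPROX_NONE)[0],key=len)
    q=world(c,ct.reshape(-1,2),zp)[:,:2]
    s=least_squares(lambda p:np.hypot(*(q-p[:2]).T)-p[2],[*q.mean(0),r],loss='soft_l1')
    return s.x.round(1),round(np.abs(s.fun).mean(),2)
def go(x,y,z,yaw=None,ty=None):
    """tool-frame shift AFTER rolling to jaw... yaw = wanted tab long axis (tool x) deg"""
    s=sense();R=cv2.Rodrigues(s['tcp_rot'])[0];p=s['eef_pos'];a=np.degrees(np.arctan2(R[1,0],R[0,0]))
    for k in ((0,180,-180,360) if yaw is not None else (0,)):
        n=a if yaw is None else yaw+k
        roll=(a-n+180)%360-180; j6=np.degrees(s['joint_positions'][5])+roll+np.degrees(np.arctan2(y,x)-s['joint_positions'][0])
        if k and abs(k)>180: continue
        nn=np.radians(n);d=np.array([x,y,z])-p
        print('roll %.1f j6->%.0f shift tool %.1f %.1f %.1f'%(roll,j6,d[0]*np.cos(nn)+d[1]*np.sin(nn),d[0]*np.sin(nn)-d[1]*np.cos(nn),-d[2]))
    return a
E
python3 - <<'E'
from h import *
c=avg();P=cloud(c)
for q in((569,153),(562,333),(462,322),(434,189)): print('cup',circ(c,P,q,24,36,30,42,50))
for q in((570,-156),(567,-301),(561,-228),(454,-154)):print('back',circ(c,P,q,13,52,20,30.5,36))
tabs(P);pressat(P)
R=cv2.Rodrigues(sense()['tcp_rot'])[0];print(R.round(3))
go(454.5,-154,230,56)
E
```

```text
cup (array([569.7, 153.1,  39.1]), np.float64(0.69))
cup (array([562. , 332.8,  39.6]), np.float64(0.96))
cup (array([461.5, 321.1,  39.9]), np.float64(0.81))
cup (array([434.1, 188.3,  40.3]), np.float64(0.72))
back (array([ 570.2, -156.9,   29.5]), np.float64(0.54))
back (array([ 568.1, -300.5,   29.1]), np.float64(0.63))
back (array([ 560.4, -227.6,   28.9]), np.float64(0.45))
back (array([ 453.9, -153.8,   29. ]), np.float64(0.62))
tab [ 570.7 -156.7   46. ] size [30. 12.] long axis deg -32.4 70
tab [ 567.4 -301.1   45.5] size [28. 13.] long axis deg -68.8 68
tab [ 561.  -227.5   46.3] size [28. 12.] long axis deg 1.5 64
tab [ 475.9 -367.1   46. ] size [21. 12.] long axis deg 1.0 57
tab [ 446.  -113.5   46.1] size [70.  2.] long axis deg -1.0 39
tab [ 454.6 -154.    46.2] size [31. 12.] long axis deg 57.6 73
tab [ 451.5 -298.1   46. ] size [22. 13.] long axis deg -45.4 60
press [526.7 -11.3 108.9] [526.6 -11.4 103.2] [26. 26. 16.] 134
[[-0.974  0.226  0.   ]
 [ 0.226  0.974  0.   ]
 [-0.     0.    -1.   ]]
roll 110.9 j6->105 shift tool -363.8 650.6 9.3
roll -69.1 j6->-75 shift tool 363.8 -650.6 9.3
roll -69.1 j6->-75 shift tool 363.8 -650.6 9.3
```

{"api": "move_arm", "payload": {"steps": [0,0,0,-10,0.5,0,0,0,-10,0.5,0,0,0,-10,0.5,0,0,0,-10,0.5,0,0,0,-10,0.5,0,0,0,-10,0.5,0,0,0,-9,0.5,28,-50,0,0,0.5,28,-50,0,0,0.5,28,-50,0,0,0.5], "squeeze": 40}}

```text
t: 2.65
eef_pos: [202.9, 360.3, 238.7]
tcp_rot: [-1.538, 2.738, 0.001]
wrist_force: [1.1, 0.1, 0.2]
finger_gap: 0.502
```

{"api": "move_arm", "payload": {"steps": [28,-50,0,0,0.5,28,-50,0,0,0.5,28,-50,0,0,0.5,28,-50,0,0,0.5,28,-50,0,0,0.5,28,-50,0,0,0.5,28,-50,0,0,0.5,28,-50,0,0,0.5,28,-50,0,0,0.5,28,-50,0,0,0.5]}}

```text
t: 3.9
eef_pos: [492.1, -156.8, 241.5]
tcp_rot: [-1.533, 2.729, -0.004]
wrist_force: [0.7, 0.0, 0.3]
finger_gap: 0.502
```

Run:
```python
from h import *
s=sense();print(s['t'],s['eef_pos'],s['finger_gap']);print(go(454.3,-154,29.5,57.6))
```

```text
3.9 [ 492.14225291 -156.76035248  241.48232979] 0.5015420729106991
roll -179.0 j6->-256 shift tool -17.9 -33.4 212.0
roll 1.0 j6->-76 shift tool 17.9 33.4 212.0
roll 1.0 j6->-76 shift tool 17.9 33.4 212.0
-121.36369782608519
```

{"api": "move_arm", "payload": {"steps": [18,33,0,1,0.5,0,0,50,0,0.5,0,0,50,0,0.5,0,0,50,0,0.5,0,0,25,0,0.5,0,0,0,0,0.5]}}

```text
t: 4.65
eef_pos: [458.5, -160.2, 59.7]
tcp_rot: [-1.5, 2.748, -0.005]
wrist_force: [0.6, -0.2, 1.3]
finger_gap: 0.502
```

Run:
```python
from h import *
go(454.3,-154,29.5,57.6)
c=cam('side');cv2.imwrite('pics/b.png',cv2.resize(c['pixels'][180:370,170:400,::-1],None,fx=3,fy=3,interpolation=2))
```

```text
roll 179.7 j6->104 shift tool 3.0 -6.8 30.2
roll -0.3 j6->-76 shift tool -3.0 6.8 30.2
roll -0.3 j6->-76 shift tool -3.0 6.8 30.2
```

View pics/b.png

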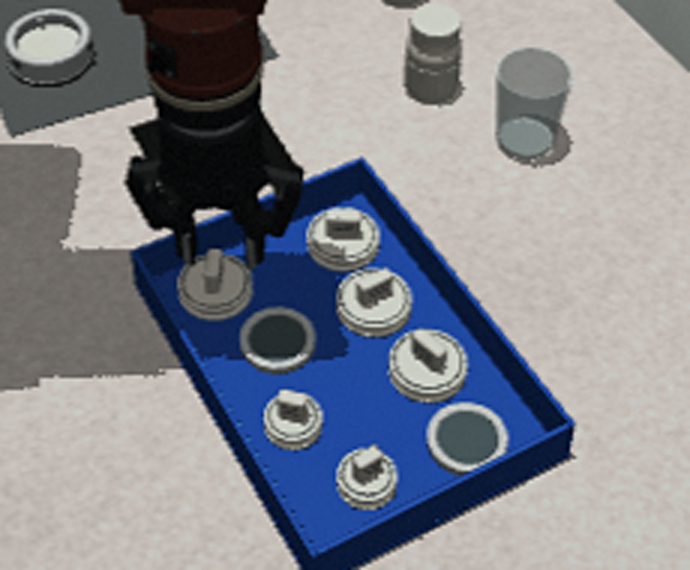

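{"api": "move_arm", "payload": {"steps": [-3,7,0,0,0.5,0,0,0,0,0.5,0,0,12,0,0.5,0,0,0,0,0.5]}}

```text
t: 5.2
eef_pos: [457.2, -154.8, 51.5]
tcp_rot: [-1.498, 2.744, -0.015]
wrist_force: [1.0, -0.3, 0.4]
finger_gap: 0.499
```

Run:
```python
from h import *
go(454.3,-154,29.5,57.6)
```

```text
roll 179.7 j6->104 shift tool -0.9 -2.8 22.0
roll -0.3 j6->-76 shift tool 0.9 2.8 22.0
roll -0.3 j6->-76 shift tool 0.9 2.8 22.0
```

{"api": "move_arm", "payload": {"steps": [1,4,8,0,0.5,0,1,8,0,0.5,0,0,5,0,0.5,0,0,0,0,0.5]}}

```text
t: 5.7
eef_pos: [452.2, -152.8, 28.5]
tcp_rot: [-1.498, 2.744, -0.014]
wrist_force: [0.7, 0.4, 0.0]
finger_gap: 0.501
```

Run:
```python
from h import *
go(454.3,-154,29.5,57.6)
```

```text
roll 179.7 j6->104 shift tool 0.1 2.4 -1.0
roll -0.3 j6->-76 shift tool -0.1 -2.4 -1.0
roll -0.3 j6->-76 shift tool -0.1 -2.4 -1.0
```

{"api": "move_arm", "payload": {"steps": [0,-2,-2,0,0.5,0,0,0,0,0.5,0,0,0,0,1,0,0,0,0,1,0,0,0,0,1,0,0,0,0,1]}}

```text
t: 6.45
eef_pos: [454.5, -154.2, 31.5]
tcp_rot: [-1.498, 2.744, -0.016]
wrist_force: [0.1, -0.9, 0.3]
finger_gap: 0.128
```

Run:
```python
from h import *
s=sense();print(s['finger_gap'],s['wrist_force']);go(454.3,-154,29.5,57.6)
```

```text
0.1281698782147869 [ 0.13972063 -0.8743499   0.32738174]
roll 179.7 j6->104 shift tool 0.1 -0.2 2.0
roll -0.3 j6->-76 shift tool -0.1 0.2 2.0
roll -0.3 j6->-76 shift tool -0.1 0.2 2.0
```

{"api": "move_arm", "payload": {"steps": [0,0,-30,0,1,0,0,-50,0,1,0,0,-55,0,1,-40,28,0,0,1,-40,28,0,0,1,-40,28,0,0,1,-40,28,0,0,1,-40,28,0,0,1,-40,28,0,0,1,-20,14,0,0,1]}}

```text
t: 7.7
eef_pos: [440.9, 170.7, 170.4]
tcp_rot: [-1.489, 2.744, -0.019]
wrist_force: [1.0, 0.5, 0.2]
finger_gap: 0.132
```

Run:
```python
from h import *
go(434.1,188.3,100)
c=avg();P=cloud(c);s=sense();print(s['finger_gap'],s['eef_pos'])
for q in((569,153),(562,333),(462,322),(434,189)): print('cup',circ(c,P,q,24,36,30,42,50))
pressat(P)
c=avg('side');P=cloud(c);cv2.imwrite('pics/c.png',cv2.resize(c['pixels'][90:290,120:350,::-1],None,fx=3,fy=3,interpolation=2))
```

```text
roll 0.0 j6->-34 shift tool -11.0 15.2 70.4
0.13196558483981993 [441.1670526  168.07406219 170.31147287]
cup (array([569.8, 153. ,  39.2]), np.float64(0.64))
cup (array([562.1, 332.8,  39.6]), np.float64(0.96))
cup (array([461.3, 320.8,  37.9]), np.float64(3.45))
cup (array([434. , 188.4,  38.7]), np.float64(3.32))
press [526.7 -11.3 108.8] [526.7 -11.4 103.3] [26. 26. 15.] 133
```

View pics/c.png

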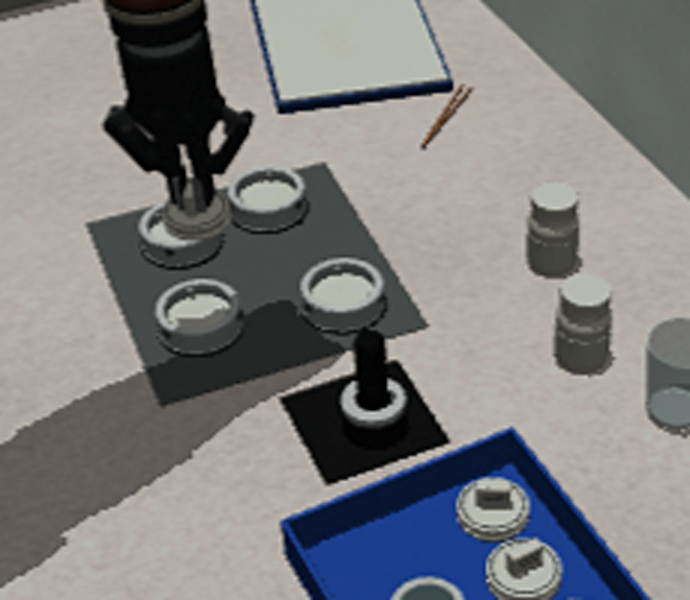

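{"api": "move_arm", "payload": {"steps": [-11,15,20,0,1,0,0,45,0,1,0,0,20,0,1,0,0,0,0,1]}}

```text
t: 8.7
eef_pos: [438.4, 184.0, 84.2]
tcp_rot: [-1.478, 2.747, -0.02]
wrist_force: [0.2, -0.4, -1.0]
finger_gap: 0.135
```

Run:
```python
from h import *
go(434.1,188.3,54)
```

```text
roll 0.0 j6->-33 shift tool -1.2 6.0 30.2
```

{"api": "move_arm", "payload": {"steps": [-1,6,0,0,1,0,0,0,0,1,-0.5,3,15,0,1,0,0,0,0,1]}}

```text
t: 9.2
eef_pos: [434.1, 190.7, 72.1]
tcp_rot: [-1.475, 2.743, -0.022]
wrist_force: [-0.3, -0.7, -0.9]
finger_gap: 0.134
```

Run:
```python
from h import *
go(434.1,188.3,54)
```

```text
roll 0.0 j6->-33 shift tool 2.1 -1.3 18.1
```

{"api": "move_arm", "payload": {"steps": [2,-1.3,0,0,1,0,0,0,0,1,0,0,0,0,1]}}

```text
t: 9.57
eef_pos: [435.5, 188.4, 74.0]
tcp_rot: [-1.473, 2.741, -0.023]
wrist_force: [0.2, -0.1, -0.9]
finger_gap: 0.131
```

```bash
cat >> h.py <<'E'
def held(c,P,off=26.5):
    """white disc held: fit to side-view outline of disc top (z=TCP-off+15)"""
    p=sense()['eef_pos'];zt=p[2]-off+15
    br=c['pixels'].min(2)>75
    m=(abs(P[...,2]-zt)<4)&(np.hypot(P[...,0]-p[0],P[...,1]-p[1])<40)
    q=P[m];print('held n',len(q),'z',np.median(q[:,2]).round(1))
    (cx,cy),r=cv2.minEnclosingCircle(q[:,:2].astype(np.float32));print('held centre-TCP',np.round([cx-p[0],cy-p[1],r],1))
E
python3 - <<'E'
from h import *
go(434.1,188.3,54)
c=avg('side',3);P=cloud(c);held(c,P)
cv2.imwrite('pics/d.png',cv2.resize(c['pixels'][140:220,150:260,::-1],None,fx=6,fy=6,interpolation=2))
E
```

```text
roll 0.0 j6->-33 shift tool 0.8 1.1 20.0
held n 110 z 65.0
held centre-TCP [ 3.   0.6 30.8]
```

View pics/d.png

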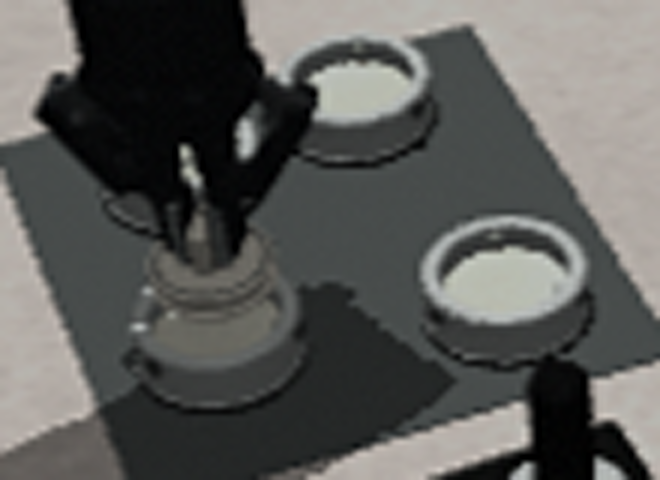

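Run:
```python
from h import *
c=avg('side',5);P=cloud(c)
for q in((569,153),(562,333),(462,322),(434,189)): print('cup',circ(c,P,q,26,34,30,42,45))
p=sense()['eef_pos'];q=(p[0],p[1])
for a in(58,60):print('disc',circ(c,P,q,a,68.5,62.5,30.5,36))
for q in((570.2,-156.9),(568.1,-300.5),(560.4,-227.6)):print('back',circ(c,P,q,16,52,20,30.5,36))
```

```text
cup (array([572.3, 154.4,  41.3]), np.float64(1.56))
cup (array([565. , 334.1,  37.6]), np.float64(4.46))
cup (array([498.4, 317.5,   9.2]), np.float64(3.2))
cup (array([435.6, 188.6,  38.2]), np.float64(4.35))
disc (array([438.6, 191. ,  28.4]), np.float64(5.24))
disc (array([438.6, 191. ,  28.4]), np.float64(5.24))
back (array([ 574.3, -154.1,   30. ]), np.float64(0.64))
back (array([ 571.3, -299.3,   29.9]), np.float64(0.81))
back (array([ 564.5, -225.3,   30.1]), np.float64(0.76))
```

{"api": "move_arm", "payload": {"steps": [0.8,1.1,5,0,1,0,0,5,0,1,0,0,5,0,1,0,0,0,0,1]}}

```text
t: 10.48
eef_pos: [433.8, 188.2, 57.0]
tcp_rot: [-1.474, 2.742, -0.023]
wrist_force: [0.3, -0.3, -1.3]
finger_gap: 0.134
```

Run:
```python
from h import *
go(434.1,188.3,53)
```

```text
roll 0.0 j6->-33 shift tool -0.2 -0.2 4.0
```

{"api": "move_arm", "payload": {"steps": [0,0,3,0,1,0,0,2,0,1,0,0,0,0,1]}}

```text
t: 10.85
eef_pos: [433.9, 188.3, 51.7]
tcp_rot: [-1.475, 2.742, -0.022]
wrist_force: [-0.7, 0.2, 0.4]
finger_gap: 0.13
```

{"api": "move_arm", "payload": {"steps": [0,0,1.5,0,1,0,0,0,0,1]}}

```text
t: 11.1
eef_pos: [434.1, 188.5, 50.6]
tcp_rot: [-1.474, 2.742, -0.022]
wrist_force: [-2.5, -0.9, 2.8]
finger_gap: 0.135
```

{"api": "move_arm", "payload": {"steps": [0,0,0,0,0.8,0,0,0,0,0.5,0,0,-15,0,0.5,0,0,-40,0,0.5,0,0,-55,0,0.5,0,0,-55,0,0.5,40,-28,0,0,0.5,40,-28,0,0,0.5,40,-28,0,0,0.5]}}

```text
t: 12.22
eef_pos: [434.0, 40.4, 221.6]
tcp_rot: [-1.482, 2.734, -0.027]
wrist_force: [-0.3, -1.3, -0.1]
finger_gap: 0.503
```

```bash
cat >> h.py <<'E'
def survey(tag=None):
    c=avg();P=cloud(c);s=sense();print('t',round(s['t'],2),'tcp',s['eef_pos'].round(1))
    for q in((569,153),(562,333),(462,322),(434,189)):
        m=(P[...,2]>60)&(P[...,2]<72)&(np.hypot(P[...,0]-q[0],P[...,1]-q[1])<30)
        m2=(np.hypot(P[...,0]-q[0],P[...,1]-q[1])<24)
        try: print('cup',circ(c,P,q,24,50,30,42,50),'median inner z',np.median(P[m2][:,2]).round(1),'max',np.nanmax(P[m2][:,2]).round(1))
        except Exception as e: print(e)
    pressat(P);tabs(P)
    if tag:cv2.imwrite('pics/'+tag,cv2.resize(c['pixels'][180:330,90:460,::-1],None,fx=2.1,fy=2.1,interpolation=2))
E
python3 - <<'E'
from h import *
survey('e.png'); go(570.4,-156.8,60,-32.4)
E
```

```text
t 12.47 tcp [433.7  41.8 221.1]
cup (array([569.8, 153. ,  39.1]), np.float64(0.65)) median inner z 15.3 max 17.7
cup (array([562.1, 332.8,  39.7]), np.float64(0.96)) median inner z 15.4 max 18.2
cup (array([461.5, 321.2,  39.9]), np.float64(0.82)) median inner z 15.3 max 17.9
cup (array([446. , 190.2,  30.7]), np.float64(7.78)) median inner z 40.5 max 342.9
press [526.7 -11.3 108.7] [526.7 -11.4 103. ] [26. 26. 16.] 134
tab [ 570.5 -156.8   46.5] size [30. 12.] long axis deg -32.2 70
tab [ 567.4 -301.    45.7] size [28. 12.] long axis deg -69.5 68
tab [ 561.  -227.    46.7] size [28. 12.] long axis deg 3.1 63
tab [ 475.7 -366.6   45.8] size [21. 12.] long axis deg -1.6 57
tab [ 446.  -113.5   45.7] size [70.  3.] long axis deg -0.9 39
tab [ 451.3 -298.    45.6] size [22. 13.] long axis deg -41.7 60
roll -90.8 j6->-163 shift tool 221.8 94.4 161.1
roll 89.2 j6->17 shift tool -221.8 -94.4 161.1
roll 89.2 j6->17 shift tool -221.8 -94.4 161.1
```

View pics/e.png

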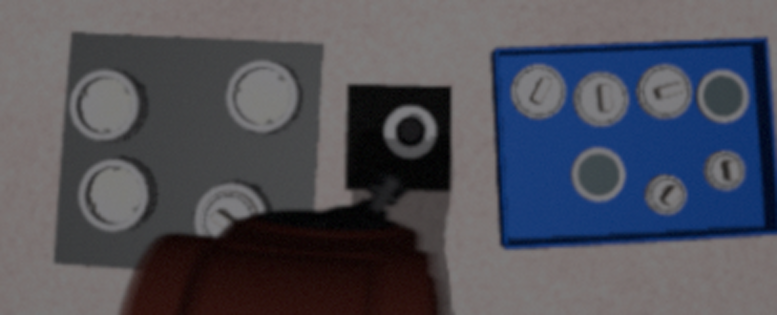

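{"api": "move_arm", "payload": {"steps": [0,0,0,10,0.5,0,0,0,10,0.5,0,0,0,10,0.5,0,0,0,10,0.5,0,0,0,10,0.5,0,0,0,10,0.5,0,0,0,10,0.5,0,0,0,10,0.5,0,0,0,9,0.5]}}

```text
t: 13.6
eef_pos: [432.4, 53.7, 220.0]
tcp_rot: [0.909, 2.976, 0.019]
wrist_force: [-0.9, -0.4, -0.1]
finger_gap: 0.499
```

{"api": "move_arm", "payload": {"steps": [-44,-19,0,0,0.5,-44,-19,0,0,0.5,-44,-19,0,0,0.5,-44,-19,0,0,0.5,-44,-19,30,0,0.5,0,0,50,0,0.5,0,0,50,0,0.5,0,0,20,0,0.5,0,0,0,0,0.5]}}

```text
t: 14.72
eef_pos: [575.3, -139.2, 67.4]
tcp_rot: [0.882, 2.984, 0.023]
wrist_force: [0.2, -0.3, 0.8]
finger_gap: 0.499
```

Run:
```python
from h import *
go(570.4,-156.8,31.5,-32.3)
```

```text
roll 179.3 j6->197 shift tool 5.2 17.5 35.9
roll -0.7 j6->17 shift tool -5.2 -17.5 35.9
roll -0.7 j6->17 shift tool -5.2 -17.5 35.9
```

{"api": "move_arm", "payload": {"steps": [-5,-17,0,0,0.5,0,0,0,0,0.5,0,0,0,0,0.5,0,0,8,0,0.5,0,0,0,0,0.5]}}

```text
t: 15.35
eef_pos: [572.8, -156.7, 62.3]
tcp_rot: [0.878, 2.98, 0.023]
wrist_force: [-0.1, 0.3, -0.6]
finger_gap: 0.497
```

Run:
```python
from h import *
go(570.4,-156.8,31.5,-32.3)
```

```text
roll 179.5 j6->197 shift tool -2.0 1.4 30.8
roll -0.5 j6->17 shift tool 2.0 -1.4 30.8
roll -0.5 j6->17 shift tool 2.0 -1.4 30.8
```

{"api": "move_arm", "payload": {"steps": [2,-1.4,10,0,0.5,0,0,10,0,0.5,0,0,9,0,0.5,0,0,0,0,0.5,0,0,0,0,0.5]}}

```text
t: 15.98
eef_pos: [570.9, -156.3, 30.4]
tcp_rot: [0.878, 2.981, 0.023]
wrist_force: [0.4, -0.9, -0.3]
finger_gap: 0.501
```

Run:
```python
from h import *
go(570.4,-156.8,31.5,-32.3)
```

```text
roll 179.5 j6->197 shift tool -0.1 0.7 -1.1
roll -0.5 j6->17 shift tool 0.1 -0.7 -1.1
roll -0.5 j6->17 shift tool 0.1 -0.7 -1.1
```

{"api": "move_arm", "payload": {"steps": [0,0,-1,0,1,0,0,0,0,1,0,0,0,0,1,0,0,0,0,1,0,0,-30,0,1,0,0,-50,0,1,0,0,-50,0,1,0,0,-50,0,1,28,43,0,0,1]}}

```text
t: 17.1
eef_pos: [564.2, -107.4, 217.4]
tcp_rot: [0.884, 2.979, 0.023]
wrist_force: [0.8, 0.5, -1.1]
finger_gap: 0.125
```

{"api": "move_arm", "payload": {"steps": [28,43,0,0,1,28,43,0,0,1,28,43,0,0,1,28,43,0,0,1,24,36,10,0,1,0,0,40,0,1,0,0,40,0,1,0,0,20,0,1,0,0,0,0,1]}}

```text
t: 18.23
eef_pos: [568.2, 153.8, 107.4]
tcp_rot: [0.876, 2.976, 0.028]
wrist_force: [-0.2, 0.8, -1.1]
finger_gap: 0.13
```

Run:
```python
from h import *
print(sense()['finger_gap']);go(569.8,153,52)
c=avg('side',3);P=cloud(c);held(c,P)
```

```text
0.1299112392585589
roll 0.0 j6->48 shift tool -1.8 0.2 55.4
held n 164 z 99.3
held centre-TCP [ 2.2  0.4 31.1]
```

{"api": "move_arm", "payload": {"steps": [-1.5,0,20,0,1,0,0,20,0,1,0,0,7,0,1,0,0,0,0,1,0,0,0,0,1]}}

```text
t: 19.0
eef_pos: [578.3, 153.7, 68.5]
tcp_rot: [0.874, 2.963, 0.037]
wrist_force: [0.5, 0.1, -1.0]
finger_gap: 0.126
```

Run:
```python
from h import *
go(569.8,153,52)
```

```text
roll 0.0 j6->48 shift tool 6.7 -5.1 16.5
```

{"api": "move_arm", "payload": {"steps": [6.5,-5,0,0,1,0,0,0,0,1,0,0,0,0,1]}}

```text
t: 19.38
eef_pos: [570.1, 153.1, 69.4]
tcp_rot: [0.873, 2.961, 0.038]
wrist_force: [-0.9, 0.4, -1.1]
finger_gap: 0.131
```

Run:
```python
from h import *
go(569.8,153,52);print(cv2.Rodrigues(sense()['tcp_rot'])[0][:,2].round(3))
```

```text
roll 0.0 j6->48 shift tool 0.2 -0.2 17.4
[ 0.059  0.009 -0.998]
```

```bash
cat >> h.py <<'E'
def go(x,y,z,yaw=None):
    s=sense();R=cv2.Rodrigues(s['tcp_rot'])[0];d=np.array([x,y,z])-s['eef_pos'];a=np.degrees(np.arctan2(R[1,0],R[0,0]))
    print('t %.1f'%s['t'],'tilt',R[:2,2].round(3),'F',s['wrist_force'].round(1),'gap %.2f'%s['finger_gap'],'world d',d.round(1))
    for n in ([a] if yaw is None else [yaw,yaw+180]):
        roll=(a-n+180)%360-180; j6=np.degrees(s['joint_positions'][5])+roll+np.degrees(np.arctan2(y,x)-s['joint_positions'][0])
        w=(R@cv2.Rodrigues(np.array([0,0,np.radians(roll)]))[0]).T@d
        if abs(j6)<150: print('roll %.1f j6->%.0f shift'%(roll,j6),w.round(1))
E
python3 - <<'E'
from h import *
go(569.8,153,52);print(sense()['joint_positions'].round(3))
E
```

```text
t 19.4 tilt [0.059 0.009] F [-0.9  0.4 -1.1] gap 0.13 world d [ -0.3  -0.1 -17.4]
roll 0.0 j6->48 shift [ 1.  -0.9 17.3]
[ 0.138  0.514 -0.296  0.702  0.     0.712]
```

{"api": "move_arm", "payload": {"steps": [1,-1,8,0,1,0,0,6,0,1,0,0,0,0,1,0,0,0,0,1]}}

```text
t: 19.88
eef_pos: [569.3, 153.0, 53.9]
tcp_rot: [0.873, 2.962, 0.038]
wrist_force: [0.4, -0.1, -0.6]
finger_gap: 0.131
```

Run:
```python
from h import *
go(569.8,153,52)
```

```text
t 19.9 tilt [0.058 0.009] F [ 0.4 -0.1 -0.6] gap 0.13 world d [ 0.5  0.  -1.9]
roll 0.0 j6->48 shift [-0.3  0.2  1.9]
```

{"api": "move_arm", "payload": {"steps": [0.8,-0.5,0,0,1,0,0,2,0,1,0,0,1.5,0,1,0,0,0,0,1]}}

```text
t: 20.38
eef_pos: [570.7, 153.8, 52.1]
tcp_rot: [0.872, 2.958, 0.043]
wrist_force: [-0.9, 0.7, 2.4]
finger_gap: 0.128
```

Run:
```python
from h import *
go(569.8,153,52)
```

```text
t 20.4 tilt [0.063 0.01 ] F [-0.9  0.7  2.4] gap 0.13 world d [-0.9 -0.8 -0.1]
roll 0.0 j6->48 shift [ 0.3 -1.2  0. ]
```

{"api": "move_arm", "payload": {"steps": [1.3,-2,-0.5,0,1,0,0,0,0,1,0,0,0,0,1]}}

```text
t: 20.75
eef_pos: [569.6, 152.9, 53.1]
tcp_rot: [0.871, 2.956, 0.044]
wrist_force: [1.4, 1.7, 0.7]
finger_gap: 0.132
```

Run:
```python
from h import *
go(569.8,153,52)
```

```text
t 20.8 tilt [0.065 0.011] F [1.4 1.7 0.7] gap 0.13 world d [ 0.2  0.1 -1.1]
roll 0.0 j6->48 shift [-0.1  0.2  1.1]
```

Release and look.

{"api": "move_arm", "payload": {"steps": [0,0,0,0,0.8,0,0,0,0,0.5,0,0,0,0,0.5,0,0,-10,0,0.5,0,0,-20,0,0.5,0,0,-40,0,0.5]}}

```text
t: 21.5
eef_pos: [561.0, 151.2, 121.6]
tcp_rot: [0.874, 2.964, 0.037]
wrist_force: [1.1, -0.2, 0.6]
finger_gap: 0.501
```

Run:
```python
from h import *
go(569.8,153,52)
```

```text
t 21.5 tilt [0.055 0.008] F [ 1.1 -0.2  0.6] gap 0.50 world d [  8.8   1.8 -69.6]
roll 0.0 j6->48 shift [-3.5  3.7 70. ]
```

{"api": "move_arm", "payload": {"steps": [0,0,-40,0,0.5,0,0,-40,0,0.5,-28,-43,0,0,0.5,-28,-43,0,0,0.5,-28,-43,0,0,0.5,-28,-43,0,0,0.5]}}

```text
t: 22.25
eef_pos: [559.4, -56.8, 211.0]
tcp_rot: [0.861, 2.957, 0.042]
wrist_force: [0.5, -0.5, 0.0]
finger_gap: 0.498
```

Run:
```python
from h import *
go(561,-227,60,3.1)
survey('f.png')
```

```text
t 22.2 tilt [0.066 0.009] F [ 0.5 -0.5  0. ] gap 0.50 world d [   1.6 -170.2 -151. ]
roll -35.6 j6->-25 shift [  17.8 -170.9  149.2]
t 22.5 tcp [559.4 -55.  210.4]
cup (array([569.7, 153.1,  39.1]), np.float64(0.69)) median inner z 39.8 max 66.9
cup (array([562.1, 332.8,  39.7]), np.float64(0.96)) median inner z 15.3 max 18.4
cup (array([461.4, 321.2,  39.9]), np.float64(0.83)) median inner z 15.4 max 17.7
cup (array([434.1, 188.3,  40.3]), np.float64(0.71)) median inner z 39.9 max 65.9
tab [ 476.1 -366.9   46. ] size [21. 12.] long axis deg 4.2 56
```

View pics/f.png

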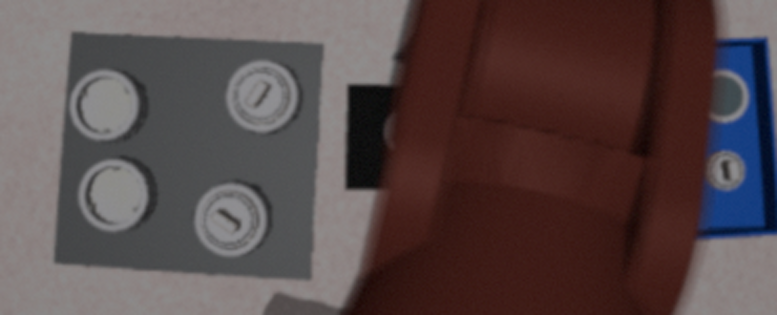

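{"api": "move_arm", "payload": {"steps": [0,0,-12,0,0.5,0,0,0,0,0.5,0,0,-12,0,0.5,0,0,0,0,0.5,0,0,-12,0,0.5,0,0,0,0,0.5]}}

```text
t: 23.25
eef_pos: [557.2, -51.9, 250.0]
tcp_rot: [0.854, 2.959, 0.043]
wrist_force: [0.3, -0.7, 0.2]
finger_gap: 0.501
```

Run:
```python
from h import *
go(561,-227,60,3.1);print(sense()['joint_positions'].round(3))
```

```text
t 23.2 tilt [0.067 0.01 ] F [ 0.3 -0.7  0.2] gap 0.50 world d [   3.8 -175.1 -190. ]
roll -35.4 j6->-25 shift [  18.5 -176.3  188.1]
[-0.238  0.298 -0.117  1.093  0.025  0.325]
```

{"api": "move_arm", "payload": {"steps": [0,0,40,0,0.5,0,0,0,0,0.5,0,0,0,0,0.5]}}

```text
t: 23.62
eef_pos: [560.5, -51.8, 211.0]
tcp_rot: [0.854, 2.957, 0.043]
wrist_force: [-0.2, -0.6, -0.4]
finger_gap: 0.5
```

Run:
```python
from h import *
go(561,-227,60,3.1);print(sense()['joint_positions'].round(3))
```

```text
t 23.6 tilt [0.068 0.009] F [-0.2 -0.6 -0.4] gap 0.50 world d [   0.5 -175.2 -151. ]
roll -35.4 j6->-25 shift [  19.5 -175.8  149.1]
[-0.236  0.326 -0.183  0.998  0.025  0.327]
```

Run:
```python
import cv2,numpy as np
for r in [(-1.538,2.738,.001),(-1.533,2.729,-.004),(-1.5,2.748,-.005),(-1.498,2.744,-.015),(-1.498,2.744,-.014),(-1.498,2.744,-.016),(-1.489,2.744,-.019),(-1.478,2.747,-.02),(-1.475,2.743,-.022),(-1.474,2.742,-.022),(-1.482,2.734,-.027),(.909,2.976,.019),(.882,2.984,.023),(.878,2.98,.023),(.878,2.981,.023),(.884,2.979,.023),(.876,2.976,.028),(.874,2.963,.037),(.873,2.961,.038)]:
    print(r,cv2.Rodrigues(np.array(r))[0][:2,2].round(3))
```

```text
(-1.538, 2.738, 0.001) [0.001 0.001]
(-1.533, 2.729, -0.004) [0.011 0.003]
(-1.5, 2.748, -0.005) [0.011 0.002]
(-1.498, 2.744, -0.015) [ 0.018 -0.001]
(-1.498, 2.744, -0.014) [ 0.018 -0.001]
(-1.498, 2.744, -0.016) [ 0.018 -0.002]
(-1.489, 2.744, -0.019) [ 0.023 -0.001]
(-1.478, 2.747, -0.02) [ 0.026 -0.001]
(-1.475, 2.743, -0.022) [0.031 0.   ]
(-1.474, 2.742, -0.022) [0.032 0.001]
(-1.482, 2.734, -0.027) [ 0.036 -0.   ]
(0.909, 2.976, 0.019) [0.032 0.003]
(0.882, 2.984, 0.023) [0.033 0.006]
(0.878, 2.98, 0.023) [0.038 0.004]
(0.878, 2.981, 0.023) [0.037 0.005]
(0.884, 2.979, 0.023) [0.037 0.004]
(0.876, 2.976, 0.028) [0.043 0.006]
(0.874, 2.963, 0.037) [0.057 0.008]
(0.873, 2.961, 0.038) [0.059 0.008]
```

{"api": "move_arm", "payload": {"steps": [0,0,0,-9,0.5,0,0,0,-9,0.5,0,0,0,-9,0.5,0,0,0,-8,0.5,0,0,0,0,0.5]}}

```text
t: 24.25
eef_pos: [563.0, -52.7, 217.9]
tcp_rot: [-0.101, 3.064, 0.008]
wrist_force: [-0.3, -0.1, -0.3]
finger_gap: 0.498
```

Run:
```python
from h import *
go(561,-227,60,3.1)
```

```text
t 24.2 tilt [0.076 0.008] F [-0.3 -0.1 -0.3] gap 0.50 world d [  -2.  -174.3 -157.9]
roll 0.7 j6->-25 shift [  23.4 -174.5  156. ]
```

{"api": "move_arm", "payload": {"steps": [40,0,0,0,0.5,40,0,0,0,0.5,0,0,0,0,0.5,0,0,0,0,0.5]}}

```text
t: 24.75
eef_pos: [483.6, -58.4, 214.6]
tcp_rot: [-0.081, 3.06, 0.006]
wrist_force: [0.5, -0.3, -0.6]
finger_gap: 0.5
```

Run:
```python
from h import *
go(561,-227,60,3.1)
```

```text
t 24.8 tilt [0.08  0.006] F [ 0.5 -0.3 -0.6] gap 0.50 world d [  77.4 -168.6 -154.6]
roll -0.1 j6->-25 shift [ -55.5 -172.8  159.3]
```

{"api": "move_arm", "payload": {"steps": [-40,0,0,0,0.5,-40,0,0,0,0.5,0,0,0,0,0.5,0,0,0,0,0.5]}}

```text
t: 25.25
eef_pos: [568.7, -54.2, 222.1]
tcp_rot: [-0.073, 3.058, 0.006]
wrist_force: [-0.4, -0.0, -0.2]
finger_gap: 0.498
```

Run:
```python
from h import *
go(561,-227,60,3.1)
```

```text
t 25.2 tilt [0.083 0.006] F [-0.4 -0.  -0.2] gap 0.50 world d [  -7.7 -172.8 -162.1]
roll -0.4 j6->-25 shift [  30.5 -172.3  159.9]
```

{"api": "move_arm", "payload": {"steps": [0,0,0,0,0.5,0,0,0,0,0.5,0,0,0,0,0.5,0,0,0,0,0.5,0,0,0,0,0.5,0,0,0,0,0.5]}}

```text
t: 26.0
eef_pos: [567.3, -54.3, 222.6]
tcp_rot: [-0.071, 3.058, 0.006]
wrist_force: [-0.3, -0.2, -0.6]
finger_gap: 0.496
```

Run:
```python
from h import *
go(561,-227,60,3.1)
```

```text
t 26.0 tilt [0.083 0.006] F [-0.3 -0.2 -0.6] gap 0.50 world d [  -6.3 -172.7 -162.6]
roll -0.4 j6->-25 shift [  29.1 -172.3  160.6]
```

{"api": "move_arm", "payload": {"steps": [0,-10,0,0,0.5,0,-40,0,0,0.5,0,-60,0,0,0.5,0,-40,0,0,0.5,0,-10,0,0,0.5]}}

```text
t: 26.62
eef_pos: [575.3, -220.2, 222.4]
tcp_rot: [-0.075, 3.057, 0.005]
wrist_force: [-0.6, 0.0, -0.6]
finger_gap: 0.495
```

Run:
```python
from h import *
go(561,-227,60,3.1)
```

```text
t 26.6 tilt [0.084 0.005] F [-0.6  0.  -0.6] gap 0.50 world d [ -14.3   -6.8 -162.4]
roll -0.3 j6->-25 shift [ 28.2  -6.1 160.6]
```

{"api": "move_arm", "payload": {"steps": [0,0,0,-10,0.5,0,0,0,10,0.5,0,0,0,0,0.5,0,0,0,0,0.5]}}

```text
t: 27.12
eef_pos: [574.6, -220.5, 221.9]
tcp_rot: [-0.089, 3.057, 0.006]
wrist_force: [0.3, 0.2, 0.2]
finger_gap: 0.497
```

Run:
```python
from h import *
go(561,-227,60,3.1)
```

```text
t 27.1 tilt [0.083 0.006] F [0.3 0.2 0.2] gap 0.50 world d [ -13.6   -6.5 -161.9]
roll 0.2 j6->-25 shift [ 27.4  -6.  160.2]
```

{"api": "move_arm", "payload": {"steps": [0,0,-60,0,0.5,0,0,-40,0,0.5,0,0,-25,0,0.5,0,0,-15,0,0.5,0,0,-8,0,0.5,0,0,-3,0,0.5,0,0,0,0,0.5]}}

```text
t: 28.0
eef_pos: [561.2, -219.1, 375.7]
tcp_rot: [-0.114, 3.059, 0.008]
wrist_force: [0.3, 0.1, -0.3]
finger_gap: 0.498
```

Run:
```python
from h import *
go(561,-227,60,3.1)
```

```text
t 28.0 tilt [0.08  0.008] F [ 0.3  0.1 -0.3] gap 0.50 world d [-2.000e-01 -7.900e+00 -3.157e+02]
roll 1.2 j6->-25 shift [ 26.1  -9.  314.6]
```

{"api": "move_arm", "payload": {"steps": [0,0,5,0,0.5,0,0,15,0,0.5,0,0,30,0,0.5,0,0,45,0,0.5,0,0,60,0,0.5,0,0,0,0,0.5,0,0,0,0,0.5]}}

```text
t: 28.88
eef_pos: [572.8, -217.1, 214.6]
tcp_rot: [-0.116, 3.061, 0.01]
wrist_force: [-0.2, -0.3, 1.2]
finger_gap: 0.495
```

Run:
```python
from h import *
go(561,-227,60,3.1)
```

```text
t 28.9 tilt [0.078 0.009] F [-0.2 -0.3  1.2] gap 0.49 world d [ -11.8   -9.9 -154.6]
roll 1.2 j6->-25 shift [ 24.4 -10.1 153.1]
```

{"api": "move_arm", "payload": {"steps": [4,-2,10,0,0.5,6,-3,25,0,0.5,8,-3,40,0,0.5,4,-1,40,0,0.5,2,-1,25,0,0.5,0,0,8,0,0.5,0,0,2,0,0.5]}}

```text
t: 29.75
eef_pos: [568.9, -234.2, 70.5]
tcp_rot: [-0.115, 3.044, -0.008]
wrist_force: [-0.2, -0.5, 1.1]
finger_gap: 0.5
```

Run:
```python
from h import *
go(560.2,-227.2,32,1.5)
```

```text
t 29.8 tilt [ 0.096 -0.001] F [-0.2 -0.5  1.1] gap 0.50 world d [ -8.7   7.  -38.5]
roll 2.8 j6->-23 shift [12.2  7.4 37.5]
```

{"api": "move_arm", "payload": {"steps": [4,2,2,0,0.5,4,2,4,1,0.5,3,2,4,1,0.5,0,0,4,0,0.5,0,0,2,0,0.5,0,0,0,0,0.5]}}

```text
t: 30.5
eef_pos: [560.2, -229.5, 55.4]
tcp_rot: [-0.058, 3.041, -0.009]
wrist_force: [-0.2, 0.4, 0.5]
finger_gap: 0.5
```

Run:
```python
from h import *
go(560.2,-227.2,32,1.5)
```

```text
t 30.5 tilt [ 0.1   -0.004] F [-0.2  0.4  0.5] gap 0.50 world d [  0.    2.3 -23.4]
roll 0.7 j6->-23 shift [ 2.2  2.5 23.3]
```

{"api": "move_arm", "payload": {"steps": [1,1.5,3,0,0.5,0.5,1,5,0,0.5,0.5,0,5,0,0.5,0.5,0,5,0,0.5,0,0,3,0,0.5,0,0,0,0,0.5]}}

```text
t: 31.25
eef_pos: [559.6, -227.0, 32.5]
tcp_rot: [-0.059, 3.041, -0.008]
wrist_force: [0.2, -0.5, -0.3]
finger_gap: 0.503
```

Run:
```python
from h import *
go(560.2,-227.2,32,1.5)
```

```text
t 31.2 tilt [ 0.1   -0.004] F [ 0.2 -0.5 -0.3] gap 0.50 world d [ 0.6 -0.2 -0.5]
roll 0.7 j6->-23 shift [-0.5 -0.2  0.5]
```

{"api": "move_arm", "payload": {"steps": [0,0,0,0,1,0,0,0,0,1,0,0,0,0,1,0,0,0,0,1,0,0,-10,0,1,0,0,-25,0,1,0,0,-40,0,1,0,0,-40,0,1,0,0,-25,0,1,0,0,-8,0,1]}}

```text
t: 32.5
eef_pos: [543.9, -226.4, 187.0]
tcp_rot: [-0.058, 3.041, -0.009]
wrist_force: [-0.3, 0.0, -1.8]
finger_gap: 0.127
```

Run:
```python
from h import *
go(461.4,321.2,190)
```

```text
t 32.5 tilt [ 0.1   -0.004] F [-0.3  0.  -1.8] gap 0.13 world d [-82.5 547.6   3. ]
roll 0.0 j6->33 shift [ 60.6 550.3 -13.5]
```

{"api": "move_arm", "payload": {"steps": [1,10,0,0,1,3,30,-1,0,1,6,55,-1,0,1,6,55,-1,0,1,6,55,-2,0,1,6,55,-2,0,1,6,55,-2,0,1,6,55,-1,0,1,6,55,-1,0,1,6,55,-1,0,1]}}

```text
t: 33.75
eef_pos: [462.8, 266.9, 179.8]
tcp_rot: [-0.051, 3.055, -0.007]
wrist_force: [1.6, 0.1, -0.6]
finger_gap: 0.132
```

{"api": "move_arm", "payload": {"steps": [4,30,-1,0,1,2,15,0,0,1,0,5,0,0,1,0,0,0,0,1]}}

```text
t: 34.25
eef_pos: [450.4, 320.2, 175.8]
tcp_rot: [-0.06, 3.061, -0.011]
wrist_force: [-0.4, -0.4, -1.0]
finger_gap: 0.13
```

Run:
```python
from h import *
go(461.4,321.2,70)
c=avg();P=cloud(c)
for q in((569,153),(562,333),(462,322),(434,189)): print('cup',circ(c,P,q,24,36,30,42,50))
pressat(P)
```

```text
t 34.2 tilt [ 0.08  -0.006] F [-0.4 -0.4 -1. ] gap 0.13 world d [  11.     1.  -105.8]
roll 0.0 j6->33 shift [ -2.5   1.5 106.3]
cup (array([569.8, 153. ,  39.2]), np.float64(0.63))
cup (array([562.1, 332.9,  39.6]), np.float64(0.93))
cup (array([461.9, 319.7,  37.4]), np.float64(3.51))
cup (array([434.1, 188.4,  40.3]), np.float64(0.72))
press [526.7 -11.3 108.9] [526.7 -11.3 103.4] [26. 26. 16.] 133
```

{"api": "move_arm", "payload": {"steps": [0,0,5,0,1,0,0,12,0,1,0,0,15,0,1,0,0,15,0,1,0,0,15,0,1,0,0,15,0,1,0,0,12,0,1,0,0,8,0,1,0,0,4,0,1,0,0,0,0,1]}}

```text
t: 35.75
eef_pos: [458.3, 317.7, 66.3]
tcp_rot: [-0.056, 3.064, -0.013]
wrist_force: [-0.2, -0.3, -0.5]
finger_gap: 0.131
```

Run:
```python
from h import *
go(460.7,321.2,54)
```

```text
t 35.8 tilt [ 0.077 -0.007] F [-0.2 -0.3 -0.5] gap 0.13 world d [  2.4   3.5 -12.3]
roll 0.0 j6->33 shift [-1.5  3.5 12.5]
```

{"api": "move_arm", "payload": {"steps": [-1,2,0,0,1,-0.5,1.5,2,0,1,0,0,3,0,1,0,0,3,0,1,0,0,2,0,1,0,0,0,0,1,0,0,0,0,1]}}

```text
t: 36.62
eef_pos: [461.4, 321.9, 56.9]
tcp_rot: [-0.056, 3.062, -0.011]
wrist_force: [0.0, -0.6, 0.3]
finger_gap: 0.13
```

Run:
```python
from h import *
go(460.7,321.2,54)
```

```text
t 36.6 tilt [ 0.079 -0.006] F [ 0.  -0.6  0.3] gap 0.13 world d [-0.7 -0.7 -2.9]
roll 0.0 j6->33 shift [ 0.9 -0.7  2.8]
```

{"api": "move_arm", "payload": {"steps": [0.7,-0.7,1,0,1,0,0,2,0,1,0,0,1,0,1,0,0,0,0,1]}}

```text
t: 37.12
eef_pos: [461.0, 322.0, 53.3]
tcp_rot: [-0.057, 3.061, -0.008]
wrist_force: [-1.3, 0.1, 3.1]
finger_gap: 0.13
```

Run:
```python
from h import *
go(460.7,321.2,53.5)
```

```text
t 37.1 tilt [ 0.08  -0.004] F [-1.3  0.1  3.1] gap 0.13 world d [-0.3 -0.8  0.2]
roll 0.0 j6->33 shift [ 0.3 -0.8 -0.2]
```

{"api": "move_arm", "payload": {"steps": [0,0,-0.3,0,0.8,0,0,0,0,0.5,0,0,0,0,0.5,0,0,-10,0,0.5,0,0,-25,0,0.5,0,0,-40,0,0.5,0,0,-40,0,0.5,0,0,-25,0,0.5,0,0,-8,0,0.5]}}

```text
t: 38.25
eef_pos: [448.6, 321.7, 207.9]
tcp_rot: [-0.056, 3.061, -0.011]
wrist_force: [0.0, -0.2, -0.4]
finger_gap: 0.498
```

Run:
```python
from h import *
go(567.4,-301,200,-70)
go(567.4,-301,200)
```

```text
t 38.2 tilt [ 0.08  -0.006] F [ 0.  -0.2 -0.4] gap 0.50 world d [ 118.8 -622.7   -7.9]
roll -107.9 j6->-138 shift [625.4 102.2  20.9]
roll 72.1 j6->42 shift [-625.4 -102.2   20.9]
t 38.2 tilt [ 0.08  -0.006] F [ 0.  -0.2 -0.4] gap 0.50 world d [ 118.8 -622.7   -7.9]
roll 0.0 j6->-30 shift [ -94.8 -626.5   20.9]
```

{"api": "move_arm", "payload": {"steps": [0,0,0,9,0.5,0,0,0,9,0.5,0,0,0,9,0.5,0,0,0,9,0.5,0,0,0,9,0.5,0,0,0,9,0.5,0,0,0,9,0.5,0,0,0,6,0.5,0,0,0,3,0.5,-10,-2,0,0,0.5]}}

```text
t: 39.5
eef_pos: [446.8, 309.5, 202.8]
tcp_rot: [1.814, 2.485, 0.054]
wrist_force: [-0.0, -0.0, -0.2]
finger_gap: 0.498
```

{"api": "move_arm", "payload": {"steps": [-30,-5,1,0,0.5,-40,-6,1,0,0.5,-40,-6,1,0,0.5,-40,-6,1,0,0.5,-40,-6,1,0,0.5,-40,-6,1,0,0.5,-40,-6,1,0,0.5,-40,-6,1,0,0.5,-40,-6,1,0,0.5,-40,-6,1,0,0.5]}}

```text
t: 40.75
eef_pos: [510.1, -95.6, 198.9]
tcp_rot: [1.793, 2.502, 0.047]
wrist_force: [-0.5, -0.1, 0.6]
finger_gap: 0.499
```

Run:
```python
from h import *
go(567.4,-301,200,-70)
survey()
```

```text
t 40.8 tilt [ 0.069 -0.012] F [-0.5 -0.1  0.6] gap 0.50 world d [  57.3 -205.4    1.1]
roll -1.3 j6->42 shift [-212.5  -16.8    5.4]
t 41.0 tcp [510.  -93.7 198.8]
cup (array([569.8, 153. ,  39.2]), np.float64(0.64)) median inner z 40.1 max 66.4
cup (array([562.1, 332.8,  39.7]), np.float64(0.95)) median inner z 15.5 max 18.2
cup (array([461.6, 321.2,  39.9]), np.float64(0.82)) median inner z 40.4 max 66.4
cup (array([434. , 188.4,  40.3]), np.float64(0.71)) median inner z 40.2 max 66.2
press [526.7 -11.3 109. ] [526.7 -11.3 104.1] [26. 26. 15.] 133
tab [ 567.5 -300.9   47.3] size [28. 12.] long axis deg -73.1 59
```

{"api": "move_arm", "payload": {"steps": [-20,-2,1,-1,0.5,-45,-4,1,0,0.5,-45,-4,1,0,0.5,-45,-4,1,0,0.5,-30,-2,1,0,0.5,-15,-1,2,0,0.5,-6,0,8,0,0.5,0,0,15,0,0.5,0,0,15,0,0.5,0,0,15,0,0.5]}}

```text
t: 42.25
eef_pos: [568.7, -286.8, 141.0]
tcp_rot: [1.75, 2.537, 0.05]
wrist_force: [-0.1, -0.9, 0.4]
finger_gap: 0.502
```

{"api": "move_arm", "payload": {"steps": [0,0,15,0,0.5,0,0,15,0,0.5,0,0,15,0,0.5,0,0,12,0,0.5,0,0,6,0,0.5,0,0,2,0,0.5,0,0,0,0,0.5]}}

```text
t: 43.12
eef_pos: [572.6, -286.2, 70.1]
tcp_rot: [1.751, 2.54, 0.05]
wrist_force: [0.4, -0.7, -0.8]
finger_gap: 0.502
```

Run:
```python
from h import *
go(567.4,-301,32,-71)
```

```text
t 43.1 tilt [ 0.065 -0.006] F [ 0.4 -0.7 -0.8] gap 0.50 world d [ -5.2 -14.8 -38.1]
roll -178.2 j6->-137 shift [11.3 12.  37.7]
roll 1.8 j6->43 shift [-11.3 -12.   37.7]
```

{"api": "move_arm", "payload": {"steps": [-3,-4,0,1,0.5,-4,-4,0,1,0.5,-4,-3,2,0,0.5,0,0,4,0,0.5,0,0,3,0,0.5,0,0,0,0,0.5,0,0,0,0,0.5]}}

```text
t: 44.0
eef_pos: [566.5, -302.0, 61.1]
tcp_rot: [1.798, 2.505, 0.051]
wrist_force: [-0.6, -0.4, 0.2]
finger_gap: 0.499
```

Run:
```python
from h import *
go(568,-301,32,-71)
```

```text
t 44.0 tilt [ 0.066 -0.007] F [-0.6 -0.4  0.2] gap 0.50 world d [  1.5   1.  -29.1]
roll -0.4 j6->43 shift [ 1.3 -0.1 29.2]
```

{"api": "move_arm", "payload": {"steps": [0.5,0,5,0,0.5,0.5,0,6,0,0.5,0,0,6,0,0.5,0,0,6,0,0.5,0,0,4,0,0.5,0,0,1.5,0,0.5,0,0,0,0,0.5]}}

```text
t: 44.88
eef_pos: [568.1, -300.8, 30.3]
tcp_rot: [1.798, 2.506, 0.051]
wrist_force: [0.0, -0.7, 0.7]
finger_gap: 0.5
```

Run:
```python
from h import *
go(568,-301,32,-71)
```

```text
t 44.9 tilt [ 0.066 -0.006] F [ 0.  -0.7  0.7] gap 0.50 world d [-0.1 -0.2  1.7]
roll -0.4 j6->43 shift [-0.2 -0.1 -1.7]
```

{"api": "move_arm", "payload": {"steps": [0,0,-1.7,0,0.5,0,0,0,0,1,0,0,0,0,1,0,0,0,0,1,0,0,-8,0,1,0,0,-25,0,1,0,0,-40,0,1,0,0,-40,0,1,0,0,-25,0,1,0,0,-8,0,1]}}

```text
t: 46.12
eef_pos: [557.7, -299.7, 184.7]
tcp_rot: [1.798, 2.506, 0.05]
wrist_force: [0.6, 0.3, -1.0]
finger_gap: 0.129
```

Run:
```python
from h import *
go(561,332.8,185)
c=avg('side',3);P=cloud(c);held(c,P)
```

```text
t 46.1 tilt [ 0.065 -0.007] F [ 0.6  0.3 -1. ] gap 0.13 world d [3.300e+00 6.325e+02 3.000e-01]
roll 0.0 j6->102 shift [598.  205.8  -4.3]
held n 194 z 173.8
held centre-TCP [ 2.9 -0.6 30.6]
```

{"api": "move_arm", "payload": {"steps": [15,5,0,0,1,35,12,0,0,1,50,17,0,0,1,50,17,0,0,1,50,17,-1,0,1,50,17,-1,0,1,50,17,-1,0,1,50,17,-1,0,1,50,17,0,0,1,50,17,0,0,1]}}

```text
t: 47.52
eef_pos: [547.8, 196.9, 173.6]
tcp_rot: [1.814, 2.52, 0.043]
wrist_force: [0.6, 0.4, -0.4]
finger_gap: 0.13
```

{"api": "move_arm", "payload": {"steps": [50,17,0,0,1,45,15,0,0,1,25,8,0,0,1,12,4,0,0,1,5,2,0,0,1,0,0,0,0,1]}}

```text
t: 48.28
eef_pos: [539.3, 350.7, 167.2]
tcp_rot: [1.809, 2.532, 0.03]
wrist_force: [-0.3, -0.5, 0.0]
finger_gap: 0.131
```

Run:
```python
from h import *
go(561,332.8,60)
c=avg();P=cloud(c)
for q in((569,153),(562,333),(462,322),(434,189)): print('cup',circ(c,P,q,24,36,30,42,50))
pressat(P)
```

```text
t 48.3 tilt [ 0.035 -0.002] F [-0.3 -0.5  0. ] gap 0.13 world d [  21.7  -17.9 -107.2]
roll 0.0 j6->102 shift [-22.5  11.2 107.9]
cup (array([569.8, 153. ,  39.1]), np.float64(0.65))
cup (array([562.4, 331.7,  39.1]), np.float64(1.46))
cup (array([461.4, 321.2,  39.8]), np.float64(0.83))
cup (array([434.1, 188.3,  40.3]), np.float64(0.75))
press [526.7 -11.3 108.8] [526.6 -11.3 103.5] [26. 26. 16.] 133
```

{"api": "move_arm", "payload": {"steps": [-5,2,2,0,1,-7,4,8,0,1,-6,3,14,0,1,-3,1,15,0,1,0,0,15,0,1,0,0,15,0,1,0,0,12,0,1,0,0,8,0,1,0,0,3,0,1,0,0,0,0,1]}}

```text
t: 49.78
eef_pos: [560.4, 331.2, 68.8]
tcp_rot: [1.812, 2.53, 0.028]
wrist_force: [-0.6, -0.3, -1.1]
finger_gap: 0.126
```

Run:
```python
from h import *
go(561.6,332.8,53.5)
```

```text
t 49.8 tilt [ 0.035 -0.002] F [-0.6 -0.3 -1.1] gap 0.13 world d [  1.2   1.6 -15.3]
roll 0.0 j6->102 shift [ 1.4  1.1 15.3]
```

{"api": "move_arm", "payload": {"steps": [1,1.2,2,0,1,0.6,1.2,4,0,1,0,0,4,0,1,0,0,2,0,1,0,0,0,0,1,0,0,0,0,1]}}

```text
t: 50.52
eef_pos: [563.5, 334.0, 57.2]
tcp_rot: [1.811, 2.529, 0.031]
wrist_force: [-0.5, -0.8, -0.5]
finger_gap: 0.128
```

Run:
```python
from h import *
go(562.9,332.5,53.5)
```

```text
t 50.5 tilt [ 0.036 -0.001] F [-0.5 -0.8 -0.5] gap 0.13 world d [-0.6 -1.5 -3.7]
roll 0.0 j6->102 shift [-1.2 -1.2  3.6]
```

{"api": "move_arm", "payload": {"steps": [-1.2,-1.1,0,0,1,0,0,1,0,1,0,0,2,0,1,0,0,1,0,1,0,0,0,0,1]}}

```text
t: 51.15
eef_pos: [563.4, 333.4, 53.9]
tcp_rot: [1.811, 2.53, 0.035]
wrist_force: [-0.5, 0.1, -0.8]
finger_gap: 0.127
```

Run:
```python
from h import *
go(562.9,332.5,53.5)
```

```text
t 51.1 tilt [0.038 0.001] F [-0.5  0.1 -0.8] gap 0.13 world d [-0.5 -0.9 -0.4]
roll 0.0 j6->102 shift [-0.7 -0.8  0.4]
```

{"api": "move_arm", "payload": {"steps": [-0.6,-0.7,0.5,0,1,0,0,1,0,1,0,0,0.5,0,1,0,0,0,0,1]}}

```text
t: 51.65
eef_pos: [563.4, 333.5, 53.2]
tcp_rot: [1.81, 2.53, 0.038]
wrist_force: [-1.8, 1.4, 2.8]
finger_gap: 0.132
```

Run:
```python
from h import *
go(562.9,332.5,53.5)
```

```text
t 51.6 tilt [0.039 0.002] F [-1.8  1.4  2.8] gap 0.13 world d [-0.5 -1.   0.3]
roll 0.0 j6->102 shift [-0.8 -0.8 -0.3]
```

{"api": "move_arm", "payload": {"steps": [0,0,0,0,0.8,0,0,0,0,0.5,0,0,0,0,0.5,0,0,-10,0,0.5,0,0,-25,0,0.5,0,0,-40,0,0.5,0,0,-40,0,0.5,0,0,-25,0,0.5,0,0,-8,0,0.5,0,0,0,-8,0.5]}}

```text
t: 52.9
eef_pos: [557.1, 331.8, 207.5]
tcp_rot: [1.626, 2.649, 0.031]
wrist_force: [0.3, -0.4, -0.4]
finger_gap: 0.503
```

{"api": "move_arm", "payload": {"steps": [0,0,0,-9,0.5,0,0,0,-9,0.5,0,0,0,-9,0.5,0,0,0,-9,0.5,0,0,0,-9,0.5,0,0,0,-9,0.5,0,0,0,-6,0.5,0,0,0,-4,0.5,0,0,0,0,0.5]}}

```text
t: 54.02
eef_pos: [553.9, 329.9, 200.9]
tcp_rot: [-0.085, 3.111, -0.009]
wrist_force: [0.2, -0.4, -0.3]
finger_gap: 0.499
```

Run:
```python
from h import *
go(526.7,-11.3,200,0)
go(526.7,-11.3,200)
```

```text
t 54.0 tilt [ 0.03  -0.005] F [ 0.2 -0.4 -0.3] gap 0.50 world d [ -27.2 -341.2   -0.9]
roll 3.1 j6->-1 shift [  27.2 -341.2    1.8]
t 54.0 tilt [ 0.03  -0.005] F [ 0.2 -0.4 -0.3] gap 0.50 world d [ -27.2 -341.2   -0.9]
roll 0.0 j6->-4 shift [  45.8 -339.2    1.8]
```

{"api": "move_arm", "payload": {"steps": [0,0,0,3,0.5,1,-10,0,0,0.5,2,-25,0,0,0.5,3,-35,0,0,0.5,3,-35,0,0,0.5,3,-35,0,0,0.5,2,-25,0,0,0.5,1,-10,0,0,0.5,0,0,0,0,0.5]}}

```text
t: 55.15
eef_pos: [535.8, 146.2, 199.3]
tcp_rot: [0.003, 3.115, -0.011]
wrist_force: [1.1, 0.5, 0.2]
finger_gap: 0.498
```

Run:
```python
from h import *
survey('g.png')
go(526.7,-11.3,130,0)
```

```text
t 55.4 tcp [535.9 147.5 199.1]
cup (array([583.7, 142.8,  26. ]), np.float64(6.11)) median inner z 666.3 max 678.5
max() iterable argument is empty
max() iterable argument is empty
cup (array([434.1, 188.4,  40.3]), np.float64(0.72)) median inner z 695.1 max 716.1
press [526.7 -11.3 108.9] [526.7 -11.3 103.7] [26. 26. 15.] 133
tab [ 476.  -367.2   45.2] size [21. 11.] long axis deg 3.0 58
tab [ 446.  -113.6   45.8] size [70.  3.] long axis deg -0.7 36
tab [ 451.7 -298.1   46. ] size [22. 13.] long axis deg -44.3 60
t 55.4 tilt [ 0.027 -0.007] F [0.6 0.2 0.3] gap 0.50 world d [  -9.2 -158.8  -69.1]
roll 0.0 j6->-1 shift [  11.1 -158.3   70. ]
```

View pics/g.png

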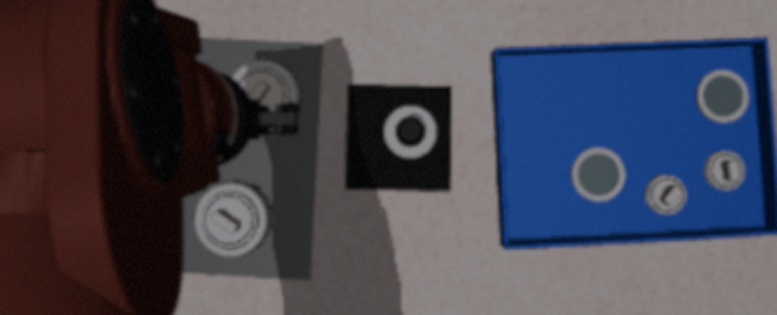

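{"api": "move_arm", "payload": {"steps": [1,-10,0,0,0.5,2,-25,0,0,0.5,3,-35,0,0,0.5,3,-35,0,0,0.5,1,-25,0,0,0.5,1,-12,0,0,0.5,0,-4,0,0,0.5,0,0,10,0,0.5,0,0,15,0,0.5,0,0,10,0,0.5]}}

```text
t: 56.65
eef_pos: [526.0, -1.0, 162.9]
tcp_rot: [-0.01, 3.114, -0.01]
wrist_force: [-0.7, -0.4, -0.2]
finger_gap: 0.5
```

Run:
```python
from h import *
go(526.7,-11.3,78,0)
```

```text
t 56.6 tilt [ 0.028 -0.007] F [-0.7 -0.4 -0.2] gap 0.50 world d [  0.7 -10.3 -84.9]
roll 0.4 j6->-1 shift [ 1.6 -9.8 84.9]
```

{"api": "move_arm", "payload": {"steps": [0,-4,4,0,0.5,0.5,-4,8,0,0.5,0.5,-2,8,0,0.5,0.5,0,3,0,0.5,0,0,0,0,0.5,0,0,0,0,0.5]}}

```text
t: 57.4
eef_pos: [524.9, -11.0, 137.8]
tcp_rot: [-0.012, 3.115, -0.01]
wrist_force: [-0.2, 0.0, -0.5]
finger_gap: 0.505
```

Run:
```python
from h import *
go(526.7,-11.3,78,0)
c=cam('side');cv2.imwrite('pics/h.png',cv2.resize(c['pixels'][130:270,150:330,::-1],None,fx=3.5,fy=3.5,interpolation=2))
```

```text
t 57.4 tilt [ 0.027 -0.006] F [-0.2  0.  -0.5] gap 0.50 world d [  1.8  -0.3 -59.8]
roll 0.4 j6->-1 shift [-0.2  0.1 59.8]
```

View pics/h.png

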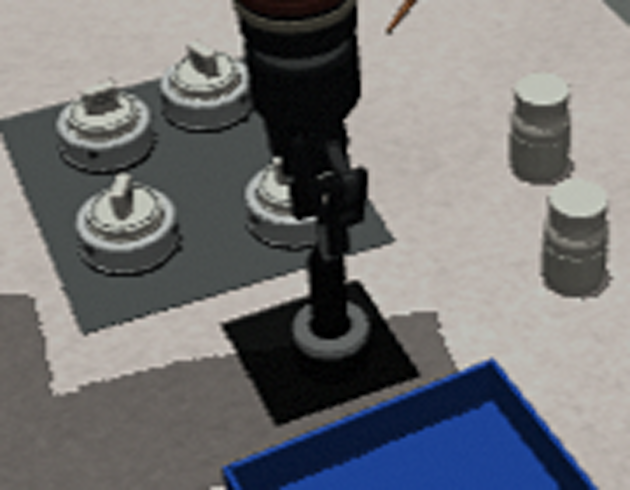

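{"api": "move_arm", "payload": {"steps": [0,0,5,0,0.5,0,0,10,0,0.5,0,0,12,0,0.5,0,0,12,0,0.5,0,0,10,0,0.5,0,0,5,0,0.5,0,0,2,0,0.5,0,0,0,0,0.5]}}

```text
t: 58.45
eef_pos: [526.2, -11.2, 77.4]
tcp_rot: [-0.012, 3.116, -0.01]
wrist_force: [-0.2, -0.3, -0.3]
finger_gap: 0.504
```

Run:
```python
from h import *
go(526.4,-11.3,80,0)
```

```text
t 58.5 tilt [ 0.026 -0.006] F [-0.2 -0.3 -0.3] gap 0.50 world d [ 0.2 -0.1  2.6]
roll 0.5 j6->-1 shift [-0.2 -0.1 -2.6]
```

{"api": "move_arm", "payload": {"steps": [0,0,0,0,1,0,0,0,0,1,0,0,0,0,1,0,0,-3,0,1,0,0,-10,0,1,0,0,-20,0,1,0,0,-25,0,1,0,0,-20,0,1,0,0,-10,0,1,0,0,-4,0,1], "squeeze": 110}}

```text
t: 59.7
eef_pos: [523.5, -10.5, 175.0]
tcp_rot: [-0.012, 3.115, -0.01]
wrist_force: [-1.1, 0.2, -2.1]
finger_gap: 0.3
```

Run:
```python
from h import *
go(569.8,153,165)
go(569.8,153,165,0)
c=avg();P=cloud(c)
for q in((569,153),(562,333),(462,322),(434,189)): print('cup',circ(c,P,q,24,36,30,42,50))
```

```text
t 59.7 tilt [ 0.027 -0.006] F [-1.1  0.2 -2.1] gap 0.30 world d [ 46.3 163.5 -10. ]
roll 0.0 j6->15 shift [-47.3 163.2  10.3]
t 59.7 tilt [ 0.027 -0.006] F [-1.1  0.2 -2.1] gap 0.30 world d [ 46.3 163.5 -10. ]
roll 0.5 j6->15 shift [-46.  163.6  10.3]
cup (array([569.9, 155.1,  35.8]), np.float64(3.11))
cup (array([562.1, 332.7,  39.7]), np.float64(0.98))
cup (array([461.6, 321.1,  39.9]), np.float64(0.86))
cup (array([433.9, 190.9,  37. ]), np.float64(3.45))
```

{"api": "move_arm", "payload": {"steps": [-2,10,0,0,1,-7,25,0,0,1,-9,35,0,0,1,-9,35,1,0,1,-8,28,1,0,1,-5,15,2,0,1,-3,6,2,0,1,-1,2,1,0,1,0,0,0,0,1,0,0,0,0,1]}}

```text
t: 61.2
eef_pos: [565.3, 151.7, 162.9]
tcp_rot: [-0.009, 3.123, -0.01]
wrist_force: [-0.1, 0.1, -2.4]
finger_gap: 0.304
```

Run:
```python
from h import *
go(569.3,153,120)
c=avg('top',3);P=cloud(c)
m=(P[...,2]>50)&(P[...,2]<140)&(np.hypot(P[...,0]-570,P[...,1]-153)<30)
for q in((569,153),(562,333),(462,322),(434,189)):
  try: print('cup',circ(c,P,q,24,36,30,42,50))
  except Exception: print('hidden',q)
```

```text
t 61.2 tilt [ 0.019 -0.006] F [-0.1  0.1 -2.4] gap 0.30 world d [  4.    1.3 -42.9]
roll 0.0 j6->15 shift [-3.2  1.6 42.9]
cup (array([573.5, 154.6,  40.5]), np.float64(3.35))
hidden (562, 333)
hidden (462, 322)
cup (array([434.1, 188.4,  40.3]), np.float64(0.74))
```

{"api": "move_arm", "payload": {"steps": [-1,0.5,3,0,1,-2,1,8,0,1,-1,0,8,0,1,0,0,5,0,1,0,0,2,0,1,0,0,0,0,1]}}

```text
t: 62.1
eef_pos: [569.9, 153.0, 134.7]
tcp_rot: [-0.008, 3.124, -0.01]
wrist_force: [-0.1, -0.5, -2.4]
finger_gap: 0.301
```

Run:
```python
from h import *
go(569.6,153,120)
c=cam('side');cv2.imwrite('pics/i.png',cv2.resize(c['pixels'][110:230,160:300,::-1],None,fx=4,fy=4,interpolation=2))
```

```text
t 62.1 tilt [ 0.018 -0.006] F [-0.1 -0.5 -2.4] gap 0.30 world d [ -0.3  -0.  -14.7]
roll 0.0 j6->15 shift [ 0.5  0.1 14.7]
```

View pics/i.png

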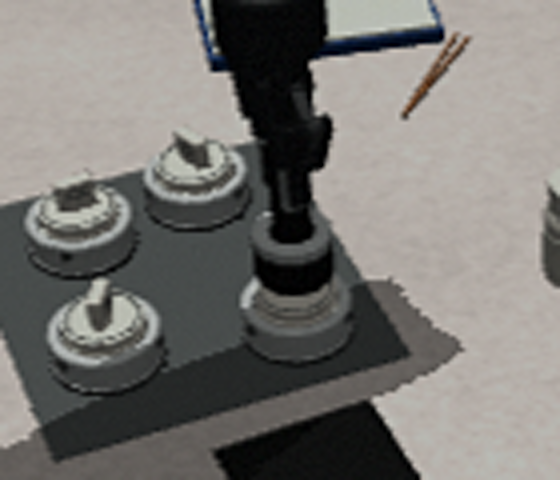

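{"api": "move_arm", "payload": {"steps": [0,0,3,0,1,0,0,5,0,1,0,0,4,0,1,0,0,2,0,1,0,0,1,0,1,0,0,1,0,1]}}

```text
t: 62.9
eef_pos: [570.5, 153.0, 118.2]
tcp_rot: [-0.008, 3.123, -0.009]
wrist_force: [-0.6, 1.1, -1.7]
finger_gap: 0.304
```

{"api": "move_arm", "payload": {"steps": [0,0,2,0,1,0,0,2,0,1,0,0,2,0,1]}}

```text
t: 63.28
eef_pos: [571.9, 153.6, 114.7]
tcp_rot: [-0.009, 3.119, -0.007]
wrist_force: [-1.9, 3.0, 5.9]
finger_gap: 0.304
```

{"api": "move_arm", "payload": {"steps": [0,0,2,0,1,0,0,2,0,1]}}

```text
t: 63.52
eef_pos: [572.2, 153.6, 110.8]
tcp_rot: [-0.009, 3.118, -0.007]
wrist_force: [0.2, 0.3, -2.3]
finger_gap: 0.305
```

{"api": "move_arm", "payload": {"steps": [0,0,2,0,1,0,0,2,0,1]}}

```text
t: 63.78
eef_pos: [572.8, 153.6, 108.8]
tcp_rot: [-0.009, 3.116, -0.007]
wrist_force: [-11.3, -0.6, 35.4]
finger_gap: 0.307
```

{"api": "move_arm", "payload": {"steps": [0,0,2,0,1,0,0,2,0,1]}}

```text
t: 64.03
eef_pos: [572.7, 153.7, 108.9]
tcp_rot: [-0.01, 3.114, -0.008]
wrist_force: [-9.7, -1.8, 23.1]
finger_gap: 0.305
```

{"api": "move_arm", "payload": {"steps": [0,0,-3,0,1,0,0,-8,0,1,0,0,-15,0,1,0,0,-18,0,1,0,0,-12,0,1,0,0,-5,0,1,0,0,0,0,1]}}

```text
t: 64.9
eef_pos: [571.2, 153.8, 173.5]
tcp_rot: [-0.009, 3.114, -0.008]
wrist_force: [0.1, -0.2, -2.2]
finger_gap: 0.303
```

Run:
```python
from h import *
go(434.1,188.3,165)
c=avg('side',5);P=cloud(c)
for q in((569,153),(462,322),(434,189)):
  m=(np.hypot(P[...,0]-q[0]-3.5,P[...,1]-q[1]-1.5)<23); z=P[m][:,2]; print(q,'disc z (side)',np.nanmedian(z).round(1))
  print(circ(c,P,q,24,34,30,42,50))
```

```text
t 64.9 tilt [ 0.027 -0.005] F [ 0.1 -0.2 -2.2] gap 0.30 world d [-137.1   34.5   -8.5]
roll 0.0 j6->23 shift [137.   35.4   4.5]
(569, 153) disc z (side) 147.4
(array([573.3, 152.4,  40.1]), np.float64(8.05))
(462, 322) disc z (side) 49.6
(array([463.9, 322.9,  40.4]), np.float64(5.91))
(434, 189) disc z (side) 44.7
(array([436.1, 188.8,  39.6]), np.float64(5.79))
```

{"api": "move_arm", "payload": {"steps": [8,2,0,0,1,20,5,0,0,1,30,8,0,0,1,30,8,0,0,1,24,6,1,0,1,14,4,1,0,1,6,2,1,0,1,2,0,0,0,1,0,0,0,0,1,0,0,0,0,1]}}

```text
t: 66.4
eef_pos: [430.8, 188.8, 164.3]
tcp_rot: [-0.008, 3.117, -0.009]
wrist_force: [0.0, 0.3, -1.8]
finger_gap: 0.307
```

Run:
```python
from h import *
go(433.9,188.3,122)
survey('j.png')
```

```text
t 66.4 tilt [ 0.025 -0.005] F [ 0.   0.3 -1.8] gap 0.31 world d [  3.1  -0.5 -42.3]
roll 0.0 j6->23 shift [-2.  -0.3 42.4]
t 66.65 tcp [430.4 188.8 164.3]
cup (array([569.7, 153.1,  39.1]), np.float64(0.68)) median inner z 30.7 max 57.8
cup (array([562. , 332.8,  39.7]), np.float64(0.94)) median inner z 40.0 max 66.3
cup (array([470.8, 315.8,  31.8]), np.float64(8.09)) median inner z 40.3 max 66.5
cup (array([435.4, 187.3,  38. ]), np.float64(5.81)) median inner z 645.5 max 649.0
tab [ 476.  -367.3   46.1] size [21. 11.] long axis deg 3.2 56
tab [ 446.  -113.4   47. ] size [70.  3.] long axis deg -0.2 38
tab [ 451.6 -298.2   45.9] size [22. 13.] long axis deg -42.1 59
```

View pics/j.png

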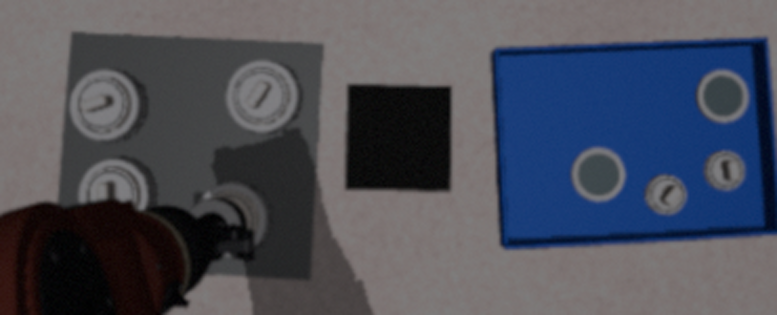

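{"api": "move_arm", "payload": {"steps": [-1,0,3,0,1,-1,0,8,0,1,0,0,10,0,1,0,0,5,0,1,0,0,2,0,1,0,0,0,0,1]}}

```text
t: 67.4
eef_pos: [432.9, 188.5, 133.7]
tcp_rot: [-0.008, 3.119, -0.009]
wrist_force: [-0.6, -0.5, -1.6]
finger_gap: 0.304
```

Run:
```python
from h import *
go(433.9,188.3,120)
c=avg('side',3);P=cloud(c);p=sense()['eef_pos']
# press plate (bright ring, z = TCP-77.4+38)
zt=p[2]-77.4+38; m=(abs(P[...,2]-zt)<5)&(np.hypot(P[...,0]-p[0]-3,P[...,1]-p[1]-1)<40)
q=P[m];(x,y),r=cv2.minEnclosingCircle(q[:,:2].astype(np.float32));print('plate',x-3.3,y-1.6,r,len(q))
q-=q.mean(0);print('normal',np.linalg.svd(q)[2][2].round(3))
```

```text
t 67.4 tilt [ 0.023 -0.006] F [-0.6 -0.5 -1.6] gap 0.30 world d [  1.   -0.2 -13.7]
roll 0.0 j6->23 shift [-0.7 -0.1 13.7]
plate 432.69169921875 186.92786254882813 29.60883140563965 165
normal [-0.015 -0.068  0.998]
```

{"api": "move_arm", "payload": {"steps": [-0.7,0,3,0,1,0,0,5,0,1,0,0,4,0,1,0,0,2,0,1,0,0,2,0,1,0,0,2,0,1,0,0,2,0,1]}}

```text
t: 68.42
eef_pos: [435.2, 188.9, 113.9]
tcp_rot: [-0.009, 3.116, -0.007]
wrist_force: [-2.0, -1.1, 1.4]
finger_gap: 0.303
```

{"api": "move_arm", "payload": {"steps": [0,0,2,0,1,0,0,2,0,1]}}

```text
t: 68.68
eef_pos: [435.1, 188.7, 109.4]
tcp_rot: [-0.008, 3.116, -0.008]
wrist_force: [0.1, 0.7, -1.8]
finger_gap: 0.305
```

{"api": "move_arm", "payload": {"steps": [0,0,2,0,1,0,0,2,0,1]}}

```text
t: 68.92
eef_pos: [436.1, 188.9, 108.8]
tcp_rot: [-0.009, 3.113, -0.007]
wrist_force: [-13.6, -2.9, 43.4]
finger_gap: 0.304
```

{"api": "move_arm", "payload": {"steps": [0,0,-3,0,1,0,0,-8,0,1,0,0,-15,0,1,0,0,-18,0,1,0,0,-12,0,1,0,0,-5,0,1,0,0,0,0,1]}}

```text
t: 69.8
eef_pos: [433.8, 189.0, 171.6]
tcp_rot: [-0.009, 3.115, -0.008]
wrist_force: [0.4, 0.2, -2.9]
finger_gap: 0.31
```

{"api": "move_arm", "payload": {"steps": [-2,8,0,0,1,-4,20,0,0,1,-6,30,0,0,1,-6,30,0,0,1,-4,22,0,0,1,-2,12,0,0,1,-1,6,2,0,1,0,2,4,0,1,0,0,4,0,1,0,0,0,0,1]}}

```text
t: 71.05
eef_pos: [457.2, 323.2, 156.3]
tcp_rot: [-0.006, 3.121, -0.013]
wrist_force: [0.4, -1.0, -2.3]
finger_gap: 0.302
```

Run:
```python
from h import *
go(461.2,321.2,120)
c=avg();P=cloud(c)
for q in((569,153),(434,188)):
  m=np.hypot(P[...,0]-q[0],P[...,1]-q[1])<24
  print('cup',circ(c,P,q,24,36,30,42,50),np.nanmedian(P[m][:,2]))
```

```text
t 71.0 tilt [ 0.021 -0.008] F [ 0.4 -1.  -2.3] gap 0.30 world d [  4.   -2.  -36.3]
roll 0.0 j6->35 shift [-3.3 -1.7 36.4]
cup (array([569.7, 153. ,  39.2]), np.float64(0.64)) 30.758842389294045
cup (array([434.1, 188.3,  40.3]), np.float64(0.71)) 30.917923972688925
```

{"api": "move_arm", "payload": {"steps": [-1,-0.7,3,0,1,-1.2,-1,7,0,1,-0.5,0,8,0,1,0,0,5,0,1,0,0,2,0,1,0,0,0,0,1]}}

```text
t: 72.05
eef_pos: [460.9, 321.5, 129.9]
tcp_rot: [-0.006, 3.12, -0.012]
wrist_force: [-0.2, 0.1, -1.9]
finger_gap: 0.301
```

Run:
```python
from h import *
go(460.5,321.2,120)
```

```text
t 72.0 tilt [ 0.021 -0.008] F [-0.2  0.1 -1.9] gap 0.30 world d [-0.4 -0.3 -9.9]
roll 0.0 j6->35 shift [ 0.6 -0.3  9.9]
```

{"api": "move_arm", "payload": {"steps": [0.3,0,3,0,1,0,0,4,0,1,0,0,3,0,1,0,0,2,0,1,0,0,2,0,1,0,0,2,0,1]}}

```text
t: 72.8
eef_pos: [462.0, 322.7, 115.2]
tcp_rot: [-0.007, 3.117, -0.008]
wrist_force: [-2.5, 0.5, 4.7]
finger_gap: 0.302
```

{"api": "move_arm", "payload": {"steps": [0,0,2,0,1,0,0,2,0,1]}}

```text
t: 73.05
eef_pos: [462.2, 322.9, 111.8]
tcp_rot: [-0.007, 3.117, -0.007]
wrist_force: [-0.3, -0.1, -2.0]
finger_gap: 0.301
```

{"api": "move_arm", "payload": {"steps": [0,0,1.5,0,1,0,0,1.5,0,1]}}

```text
t: 73.3
eef_pos: [462.5, 322.9, 108.9]
tcp_rot: [-0.007, 3.116, -0.007]
wrist_force: [-5.5, -1.0, 17.2]
finger_gap: 0.302
```

Home height again; a last light push, lift, and go to the fourth cup.

{"api": "move_arm", "payload": {"steps": [0,0,1.5,0,1,0,0,-3,0,1,0,0,-8,0,1,0,0,-15,0,1,0,0,-18,0,1,0,0,-12,0,1,0,0,-5,0,1,0,0,0,0,1]}}

```text
t: 74.3
eef_pos: [461.4, 323.3, 174.0]
tcp_rot: [-0.007, 3.114, -0.006]
wrist_force: [-0.6, 0.6, -2.6]
finger_gap: 0.305
```

{"api": "move_arm", "payload": {"steps": [-6,0,0,0,1,-14,1,0,0,1,-22,3,0,0,1,-24,3,0,0,1,-16,2,0,0,1,-8,1,0,0,1,-4,0,2,0,1,-2,0,4,0,1,0,0,4,0,1,0,0,0,0,1]}}

```text
t: 75.55
eef_pos: [562.6, 332.8, 161.6]
tcp_rot: [-0.006, 3.119, -0.01]
wrist_force: [0.5, 0.5, -1.4]
finger_gap: 0.302
```

Run:
```python
from h import *
go(561.6,332.7,122)
c=avg();P=cloud(c)
for q in((569,153),(434,188),(462,322),(562,333)):
  m=np.hypot(P[...,0]-q[0],P[...,1]-q[1])<24
  try:print('cup',circ(c,P,q,24,36,30,42,50),np.nanmedian(P[m][:,2]))
  except Exception:print('hid')
```

```text
t 75.5 tilt [ 0.023 -0.006] F [ 0.5  0.5 -1.4] gap 0.30 world d [ -1.   -0.1 -39.6]
roll 0.0 j6->30 shift [ 1.9  0.2 39.6]
cup (array([569.7, 153.1,  39.1]), np.float64(0.6)) 30.68124152522728
cup (array([434.1, 188.3,  40.3]), np.float64(0.71)) 660.7394793589644
cup (array([461.6, 321.1,  39.9]), np.float64(0.8)) 30.853003059096523
cup (array([562.2, 332. ,  37.7]), np.float64(4.06)) 121.1879489103319
```

{"api": "move_arm", "payload": {"steps": [0.5,0,3,0,1,1,0,8,0,1,0.5,0,9,0,1,0,0,6,0,1,0,0,2,0,1,0,0,0,0,1]}}

```text
t: 76.55
eef_pos: [561.4, 332.7, 131.9]
tcp_rot: [-0.006, 3.118, -0.01]
wrist_force: [0.0, 0.9, -1.6]
finger_gap: 0.3
```

Run:
```python
from h import *
go(561.3,332.7,120)
```

```text
t 76.5 tilt [ 0.023 -0.006] F [ 0.   0.9 -1.6] gap 0.30 world d [ -0.1  -0.  -11.9]
roll 0.0 j6->30 shift [ 0.3  0.1 11.9]
```

{"api": "move_arm", "payload": {"steps": [0.3,0,3,0,1,0,0,5,0,1,0,0,4,0,1,0,0,2,0,1,0,0,2,0,1,0,0,2,0,1]}}

```text
t: 77.3
eef_pos: [562.4, 333.7, 115.7]
tcp_rot: [-0.007, 3.115, -0.006]
wrist_force: [-3.1, -0.8, 7.8]
finger_gap: 0.301
```

{"api": "move_arm", "payload": {"steps": [0,0,2,0,1,0,0,2,0,1]}}

```text
t: 77.55
eef_pos: [562.5, 333.8, 113.1]
tcp_rot: [-0.007, 3.115, -0.005]
wrist_force: [-0.1, -0.0, -2.5]
finger_gap: 0.303
```

{"api": "move_arm", "payload": {"steps": [0,0,1.5,0,1,0,0,1.5,0,1]}}

```text
t: 77.8
eef_pos: [562.6, 333.8, 109.6]
tcp_rot: [-0.007, 3.114, -0.005]
wrist_force: [0.1, 0.3, -1.8]
finger_gap: 0.301
```

{"api": "move_arm", "payload": {"steps": [0,0,1.5,0,1,0,0,1.5,0,1]}}

```text
t: 78.05
eef_pos: [563.1, 333.9, 108.9]
tcp_rot: [-0.007, 3.113, -0.004]
wrist_force: [-7.7, -2.3, 19.1]
finger_gap: 0.302
```

{"api": "move_arm", "payload": {"steps": [0,0,0.5,0,1,0,0,-3,0,1,0,0,-8,0,1,0,0,-15,0,1,0,0,-18,0,1,0,0,-14,0,1,0,0,-8,0,1,0,0,-3,0,1,0,0,0,0,1]}}

```text
t: 79.18
eef_pos: [561.4, 334.2, 182.6]
tcp_rot: [-0.007, 3.112, -0.004]
wrist_force: [0.8, 0.4, -2.4]
finger_gap: 0.302
```

Run:
```python
from h import *
c=avg('top',3)
for d in tip_of('press_pad','top'): print(d)
go(526.7,-11.3,180)
```

```text
{'uv': [282.1, 242.8], 'conf': 0.82}
{'uv': [179.5, 252.2], 'conf': 0.54}
t 79.4 tilt [ 0.029 -0.003] F [-0.2 -0.3 -2.5] gap 0.30 world d [ -34.4 -345.4   -2. ]
roll 0.0 j6->-2 shift [  36.1 -345.2    1.9]
```

{"api": "move_arm", "payload": {"steps": [1,-10,0,0,1,3,-25,0,0,1,4,-35,0,0,1,4,-35,0,0,1,4,-35,0,0,1,4,-35,0,0,1,4,-35,0,0,1,4,-35,0,0,1,4,-30,0,0,1,3,-22,0,0,1]}}

```text
t: 80.62
eef_pos: [523.1, 23.8, 180.1]
tcp_rot: [-0.008, 3.115, -0.008]
wrist_force: [0.3, 0.5, -1.8]
finger_gap: 0.306
```

{"api": "move_arm", "payload": {"steps": [1,-15,0,0,1,1,-8,0,0,1,0,-3,0,0,1,0,0,4,0,1,0,0,10,0,1,0,0,12,0,1,0,0,8,0,1,0,0,3,0,1,0,0,0,0,1]}}

```text
t: 81.75
eef_pos: [521.1, -3.1, 139.5]
tcp_rot: [-0.008, 3.117, -0.007]
wrist_force: [0.2, -0.3, -2.2]
finger_gap: 0.303
```

Run:
```python
from h import *
go(523.5,-4,78)
survey()
```

```text
t 81.8 tilt [ 0.025 -0.004] F [ 0.2 -0.3 -2.2] gap 0.30 world d [  2.4  -0.9 -61.5]
roll 0.0 j6->-1 shift [-0.9 -0.7 61.6]
t 82.0 tcp [521.5  -3.2 140.1]
cup (array([571.7, 161. ,  33.2]), np.float64(5.12)) median inner z 30.9 max 58.3
cup (array([562.1, 332.7,  39.7]), np.float64(1.01)) median inner z 30.8 max 56.7
cup (array([461.6, 321.1,  39.9]), np.float64(0.79)) median inner z 30.9 max 57.0
cup (array([434.3, 192.2,  37.9]), np.float64(3.45)) median inner z 30.8 max 57.1
tab [ 476.1 -367.1   45.7] size [21. 11.] long axis deg 4.7 58
tab [ 451.5 -298.1   47.1] size [22. 13.] long axis deg -46.2 63
```

All four backs read home (disc top ≈ 31 mm). Lower the press onto its pad.

{"api": "move_arm", "payload": {"steps": [0,0,5,0,1,0,0,10,0,1,0,0,12,0,1,0,0,12,0,1,0,0,9,0,1,0,0,5,0,1,0,0,2,0,1,0,0,0,0,1]}}

```text
t: 83.0
eef_pos: [522.8, -3.5, 80.8]
tcp_rot: [-0.008, 3.116, -0.007]
wrist_force: [0.2, 0.1, -1.6]
finger_gap: 0.307
```

{"api": "move_arm", "payload": {"steps": [0,0,1.5,0,1,0,0,1,0,1]}}

```text
t: 83.25
eef_pos: [523.3, -3.6, 78.8]
tcp_rot: [-0.008, 3.115, -0.007]
wrist_force: [-0.3, 1.1, -2.6]
finger_gap: 0.309
```

{"api": "move_arm", "payload": {"steps": [0,0,1,0,1,0,0,0.5,0,1]}}

```text
t: 83.5
eef_pos: [523.7, -3.6, 77.9]
tcp_rot: [-0.008, 3.114, -0.008]
wrist_force: [-3.4, 0.8, 9.4]
finger_gap: 0.301
```

{"api": "move_arm", "payload": {"steps": [0,0,0.5,0,1,0,0,0.5,0,1]}}

```text
t: 83.75
eef_pos: [523.7, -3.6, 77.9]
tcp_rot: [-0.008, 3.114, -0.008]
wrist_force: [-3.1, 0.3, 5.1]
finger_gap: 0.299
```

{"api": "move_arm", "payload": {"steps": [0,0,0,0,0.65,0,0,0,0,0.55,0,0,0,0,0.45,0,0,0,0,0.45,0,0,-4,0,0.45,0,0,-10,0,0.45,0,0,-18,0,0.45,0,0,-20,0,0.45,0,0,-25,0,0.45,0,0,-25,0,0.45], "squeeze": 40}}

```text
t: 85.0
eef_pos: [520.3, -3.0, 184.7]
tcp_rot: [-0.008, 3.114, -0.008]
wrist_force: [-0.1, 0.4, 0.7]
finger_gap: 0.549
```

{"api": "move_arm", "payload": {"steps": [20,0,-20,0,0.45,40,0,-20,0,0.45,50,0,-10,0,0.45,40,0,0,0,0.45,15,0,0,0,0.45,0,0,0,0,0.45]}}

```text
t: 85.75
eef_pos: [352.1, -3.9, 236.8]
tcp_rot: [-0.008, 3.103, -0.011]
wrist_force: [1.8, 0.4, 0.6]
finger_gap: 0.549
```

Run:
```python
from h import *
survey('k.png')
c=cam('side','l0.png');cv2.imwrite('pics/l.png',cv2.resize(c['pixels'][130:370,150:400,::-1],None,fx=2.5,fy=2.5,interpolation=2))
```

```text
t 86.0 tcp [352.9  -4.  236.1]
cup (array([569.7, 153. ,  39.2]), np.float64(0.65)) median inner z 30.7 max 57.0
cup (array([562.2, 332.8,  39.6]), np.float64(0.97)) median inner z 30.7 max 57.1
cup (array([461.6, 321.1,  39.9]), np.float64(0.84)) median inner z 31.0 max 57.5
cup (array([434.1, 188.1,  40.4]), np.float64(0.71)) median inner z 30.9 max 56.9
press [524.6  -3.  109. ] [524.6  -2.7 103.1] [26. 26. 16.] 131
tab [ 476.  -366.7   46.4] size [21. 11.] long axis deg 0.7 56
tab [ 446.  -113.6   46.4] size [70.  3.] long axis deg -0.9 35
tab [ 451.5 -298.1   45.9] size [22. 13.] long axis deg -42.3 61
```

View pics/k.png

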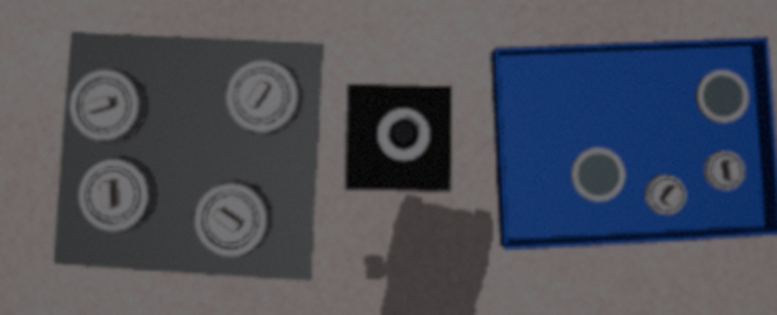

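View pics/l.png

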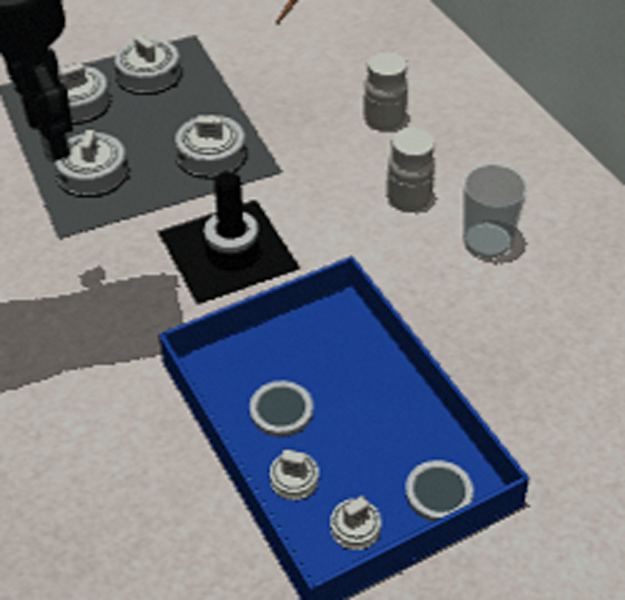

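```bash
python3 -c "
from bench import *
print(finish_job())"
```

```text
the job is handed in; nothing more can be done
None
```

The job is done and handed in at about 86 s of the 210 s allowed. There were four cups on the mat. I laid a full-size back in each one, pressed all four home with the hand press, and stood the press back on its pad.

**Last checks, just before handing in:**
- **Backs:** the disc tops read 30.7 to 31.0 mm high, where 31 mm is fully home; before pressing they read about 40 mm. At each cup the force dropped as the back snapped in, then rose sharply at the home height.
- **Cups:** all four are upright, within about 0.3 mm of where they started.
- **Press:** it stands upright near the middle of its pad, at about (524.6, -3).
- **Bin and bystanders:** both small backs and both windows are still in the bin. The bottles and the beaker look untouched in the last picture.

**What went less well:**
- **Tool tilt:** the tool drifted off vertical by up to about 0.1 rad during fast moves. I slowed down and compensated, and it was about 0.02 to 0.03 rad while pressing.
- **Pressing force:** on the second cup pressed, the wrist force reached 43 N for a moment. That is well below the 120 N wrist limit. I read it as force passing through the gripped press, not the gripper's body, which has the 40 N limit, but I could not check that separately.
- **Camera disagreement:** the side camera read about 3 mm off the top camera, so I used the top camera, which agreed with the grasps.
- **Knock:** I never saw any cup or the press knocked aside.

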